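# Couple the specimen swing arm to the working ball post

### The job

Move the specimen swing arm from its storage stand to the working stand: swing its locking lever fully up to free the coupler, lift the arm off, and lower it gently over the working stand's ball until you feel the socket sit fully home before you let go, with both feet on the graduated track. Then press the lever down until it is fully shut and the arm is locked, and let go; never load the working stand with more than 30 N, and do not disturb the loose things nearby.

Things in the scene. Friction and masses are not known exactly. Their poses are not given: they have to be found in the camera images.
- swing_arm: Specimen swing arm, 0.40 to 0.60 kg, 135 mm long: a round steel coupler cup at the nose, a flat bar, two screw feet and an upright collet at the tail. Origin: centre of the ball socket (= the ball's centre when seated); x along the bar to the tail, z up. Its weight acts near x 20. Lever shut: a fork latch, slid in from the tail side, holds the ball from below. Lever fully up: the ball is free.
- cup_flats (a point): Centre of the coupler cup's two vertical grip flats, 6 mm above the arm's origin. The flats are 36 mm apart (faces at the arm's y +-18), 23 mm long in x and 28 mm high. The cup is 33 mm across; its top is 22 mm above the origin, its open rim 15 mm below; bore about 24 mm, roof 11 mm above the origin: the roof comes to rest on top of the ball.
- lever_hinge (a point): Middle of the lever's hinge axis, which is parallel to the arm's y, at x 47, z 28 of the arm's frame.
- lever (a joint): Angle of the locking lever (rad): 0 fully shut, lying flat over the cup; 1.6 fully up. Raising swings its cross bar from over the cup up and back towards the tail. A rubbing hinge holds it where it is left: about 2 N at the cross bar moves it (far more would tip the tail up); over the last tenth of a radian the latch wedges the ball tight, and 5 to 10 N presses it home. It will not shut on a ball well short of its seat.
- lever_bar (a point): Centre of the lever's cross bar: round steel bar 10 mm thick, 44 mm long, parallel to the arm's y, 48 mm from the hinge. Shut it lies at x -1, z 30 of the arm's frame, 3 mm above the cup's top; it is wider than the cup, so fingers can straddle both. Fully up it is at about x 50, z 76. Held by its two ends it turns between the fingers.
- feet (a point): Point on the arm midway between the tips of its two feet, at x 105, z -20 of the arm's frame; the feet, 9 mm thick and round-ended, stand 18 mm to either side of it.
- storage_stand: Storage stand, fixed: plain grey plate 168 x 56 mm without graduations, carrying the arm at the start. Origin on the bench under its ball; x points to its foot rest, z up. Ball of 22 mm diameter on an 8 mm neck, centre 40 mm above the bench; foot rest 20 mm high, centred at x 105.
- work_stand: Working stand, fixed: T-shaped aluminium plate with thumb screws, a knurled clamp ring round the post and a graduated track. Origin on the bench under its ball; x points to the track, z up. 22 mm ball on an 8 mm neck. The post is clamped at any height: the ball's centre is 40 to 52 mm above the bench, which is not reported; find it by feel or eye. Ring top 22.5 mm above the bench.
- track (a point): Middle of the top of the working stand's steel track (20 mm above the bench, 107 mm from the ball's axis along the stand's x); the track is 40 mm in x and 100 mm in y. With a high ball the seated arm slopes up to 7 degrees down to its feet.
- loupe: Bystander: black loupe, 41 mm across, 36 mm high, origin at its underside. Leave it alone.
- vial: Bystander: small vial with a green cap, 20 mm across, 48 mm high, origin at its underside. Leave it alone.
- wax_tin: Bystander: round tin, 60 mm across, 25 mm high, origin at its underside. Leave it alone.

How it is judged (in metres and radians):
On the way, in this order (a step that is already met when the one before it is completed fails the run):
1. the lever is fully up while the arm is still on the storage stand (value of joint lever above 1.45 rad and horizontal distance between swing_arm and storage_stand below 0.008 m), for 0.1 s.
2. the arm, still held (not by its lever) and with the lever up, has been set down on the working stand's ball (horizontal distance between swing_arm and work_stand below 0.003 m and z of swing_arm in the frame of work_stand between 0.038 and 0.0535 m and contact force between swing_arm and work_stand above 1.5 N and contact force between swing_arm and the fingers above 0.5 N and distance between the grasp point and lever_bar above 0.035 m and value of joint lever above 1.2 rad), for 0.1 s.
At the end, for the whole second after the job is handed in: Arm at rest on the working stand: socket centre within 3 mm of the ball axis and 38 to 53.5 mm above the bench, both feet down on the track (within 2.5 mm, their midpoint within 24 mm of the track's middle), lever shut to less than 0.08 rad (horizontal distance between swing_arm and work_stand below 0.003 m and z of swing_arm in the frame of work_stand between 0.038 and 0.0535 m and value of joint lever below 0.08 rad and x of feet in the frame of work_stand above 0.095 m and y of feet in the frame of work_stand between -0.024 and 0.024 m and z of feet in the frame of work_stand below 0.0225 m and linear speed of swing_arm below 0.02 m/s); the robot touches nothing.
It fails at once if the working stand is loaded with more than 30 N (contact force between swing_arm and work_stand above 30 N).
It fails at once if the robot knocks the working stand with more than 30 N (contact force between the arm and work_stand above 30 N).
It fails at once if the loupe, the vial or the wax tin is moved by more than 15 mm (distance of any of loupe, vial, wax_tin from where it was at the start of the episode above 0.015 m).
It also fails if it takes over 72 s, if anything falls off the work surface, if the arm or the gripper's body presses on something with over 40 N, if the wrist force passes 120 N, or if a joint passes its speed limit or range.

### The arm

A 6-joint arm with a two-finger parallel gripper is mounted at the origin on a cart in front of the work surface, level with it; the furniture and walls round the work are solid. World frame = base frame: x ahead of the robot, y to its left, z up, the work surface at z = 0. Lengths are in mm, angles in rad, forces in N, time in s.
With the tool pointing down it reaches from about 325 to 850 mm from the base axis. Payload 15.5 kg.
Tool frame: the origin (TCP) lies between the finger pads; the fingertips stand 11 mm ahead of it and the grasp point (between the pads) lies 8 mm behind it (env.tip_reach is the distance from the TCP to the fingertips, in mm); z points along the fingers, y is the direction in which the jaws open and shut (so a half turn about z gives the same grasp; the last joint's range is limited). The gripper opens to 91 mm and grips with 3 to 60 N. Pads are 32 mm wide; open, the fingers measure 118 mm over their backs; the gripper's body (76 mm by 178 mm) begins 60 mm behind the grasp point.
Start: joints at [1.081, 0.494, 1.345, -0, 1.302, -0.096], TCP at [239.808, 577.164, 224.915] pointing down, gripper open.
Joint ranges: [-2.91, 2.91], [-0.82, 2.16], [0.22, 2.67], [-1.22, 4.37], [0.12, 2.79], [-3.08, 3.08]. Speed limits (rad/s): [1.89, 1.89, 2.57, 3.01, 3.01, 3.01].

### API

Orientations are given as a unit quaternion [x, y, z, w].
In Python, from bench import env, cams, job_done gives the robot as it stands. The module is installed in compiled form; this text tells all that it offers.
- The arm moves only by the shell command python3 -m pendant 'ROWS' [OPENING] [FORCE]. ROWS is JSON, a list of rows, each a list of 4 numbers: the shift along the tool's x, y, z in units of 0.25 m (1.0 is 0.25 m), then the turn about the tool's z in units of 180 degrees (1.0 is 180 degrees). A call has 1 to 20 rows; each row is the pose to reach, as a shift and turn from the pose commanded when the call began, along the tool's axes at that moment, turning the shorter way round; what a row does not reach only later rows make up. A row lasts 1/8 s, in which the tool goes at most 62.5 mm and 10.7 degrees, less where a joint would pass 70% of its speed; a pose out of reach is approached as far as the arm can. A call with a number of a shift or a turn outside -1 to 1 is refused whole. A call with a gripper value outside its range is refused whole. OPENING is the closure, from -1 (fully open) to 1 (shut), so that 0 is half open, set as the call begins (- or left out, the last holds). The fingers move at their own pace and stop on an object; FORCE is the grip in N (left out, the last holds). Time passes only in rows, so rows that repeat a pose let the fingers close. It gives the time, the measured TCP pose, the force and the opening at its end, in the units of the state.
- env.observe(): the state, without advancing time (a new reading comes with each control period).
- cams.snapshot(name): name is "scene" or "side" or "wrist"; returns a dict with "frame" (420x560x3 uint8, red, green, blue), "z_map" (420x560 float32, mm along the optical axis (not along the pixel's ray), 0 where there is no reading), "fx", "fy", "cx", "cy" (pixels), "eye" and "rotation" of the camera in the world; the wrist camera has in their place "tool_from_camera" (4x4, takes a point from camera to tool coordinates, whose origin is the TCP and whose axes are the flange's). Camera axes: x right, y up, looking along -z (the intrinsics and any distortion apply to the point x, -y, -z); pixel columns grow to the right and rows downward; lengths in mm; the calibration is good to about 2 mm. The wrist camera is an equidistant fisheye: a pixel r from the principal point sees the ray r / f radians off the axis. A picture is of the moment at which its call begins: read the wrist's pose just before it.
- job_done(): hands the job in, once; it reports no verdict.
The state is a dict: "time": time; "qpos": joint angles; "qvel": joint speeds; "joint_efforts": joint torques, N m; "eef_pos": TCP position; "ee_rot": TCP orientation; "force": force on the tool from outside, world axes, zero at the start; "moment": the same for the moment, N m; "width": finger opening in mm.
Only numpy, scipy, OpenCV 4.12 (cv2) and the standard library are available. Lean on these libraries where they do the work, as an engineer would, in place of code of your own. Each camera call takes 0.05 s, during which the arm holds its last target.

## Working session

There is one attempt and no reset: what is moved stays moved. The work goes in short steps, Python scripts to look and compute and a shell command to move; the robot and the scene stay as the last step left them, time stands still between calls to the robot, and variables do not carry over. Pictures are saved under pics/ and viewed, and the job is handed in when it is done.

```bash
ls; mkdir -p pics; cat > h.py <<'E'
import numpy as np, cv2
from scipy.spatial.transform import Rotation as R
from bench import env, cams, job_done
def save(n,f): cv2.imwrite(f'pics/{n}.png', cv2.cvtColor(f,cv2.COLOR_RGB2BGR))
def cloud(s):
    z=s['z_map']; v,u=np.mgrid[:z.shape[0],:z.shape[1]]
    p=np.stack([(u-s['cx'])/s['fx']*z, -(v-s['cy'])/s['fy']*z, -z],-1)
    return p@np.array(s['rotation']).T+np.array(s['eye'])
E
python3 - <<'E'
from h import *
o=env.observe(); print(o)
for n in ['scene','side','wrist']:
    s=cams.snapshot(n); save(n+'0',s['frame']); np.savez(''+n+'0.npz',**s)
    print(n,{k:(v if k not in('frame','z_map') else v.shape) for k,v in s.items()})
E
```

```text
pics
{'time': 0.0, 'qpos': array([ 1.08148432e+00,  4.94151962e-01,  1.34612988e+00, -7.91530057e-06,
        1.30252062e+00, -9.54904756e-02]), 'qvel': array([-2.20519249e-04,  5.65164283e-05, -1.23291121e-03, -1.80374732e-04,
        1.03639912e-03,  7.13792328e-05]), 'joint_efforts': array([ 1.92950931e-03, -8.78814769e+01, -3.81869531e+01,  7.09559536e-02,
        5.30276110e-02, -5.50700554e-05]), 'eef_pos': array([239.64288708, 576.82748903, 224.35810321]), 'ee_rot': array([ 1.95639666e-01,  9.80675663e-01, -5.80328863e-04, -1.70711672e-04]), 'force': array([ 0.46980279,  0.07105762, -0.14331939]), 'moment': array([ 0.03709518,  0.03866746, -0.0045721 ]), 'width': 91.85204037917757}
scene {'frame': (420, 560, 3), 'z_map': (420, 560), 'fx': 389.51115242004374, 'fy': 389.51115242004374, 'cx': 281.1730261534294, 'cy': 207.3626677368839, 'eye': array([-147.99779876, -430.04790904,  596.00841158]), 'rotation': array([ 0.40620776, -0.2627466 , -0.45738411,  0.74616302])}
side {'frame': (420, 560, 3), 'z_map': (420, 560), 'fx': 466.78976043302174, 'fy': 466.78976043302174, 'cx': 277.9470986201676, 'cy': 204.5328799599013, 'eye': array([361.61008034, 780.0387465 , 771.29872842]), 'rotation': array([-0.05379693,  0.42812567,  0.89450454, -0.11694416])}
wrist {'frame': (420, 560, 3), 'z_map': (420, 560), 'fx': 325.19226210127806, 'fy': 325.19226210127806, 'cx': 277.7153926138795, 'cy': 210.26901142886092, 'tool_from_camera': array([[-5.69414910e-04,  9.68021043e-01,  2.50868364e-01,
         6.99974922e+01],
       [ 9.99999806e-01,  4.87537155e-04,  3.88524771e-04,
        -9.12363857e-01],
       [ 2.53792505e-04,  2.50868537e-01, -9.68021132e-01,
        -1.59375344e+02],
       [ 0.00000000e+00,  0.00000000e+00,  0.00000000e+00,
         1.00000000e+00]])}
```

View pics/scene0.png

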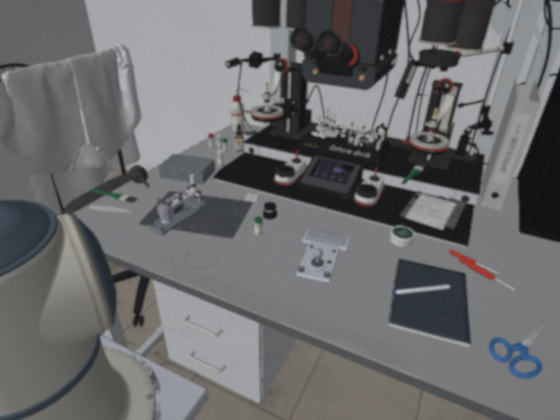

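View pics/side0.png

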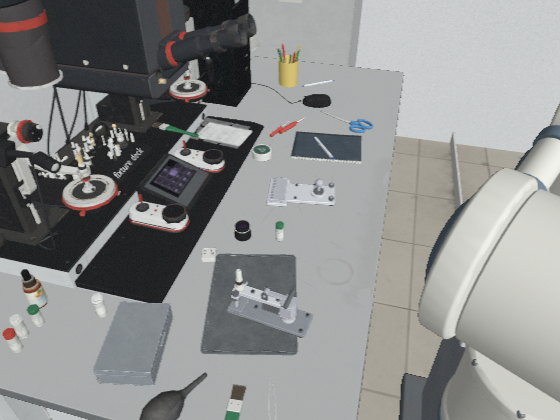

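View pics/wrist0.png

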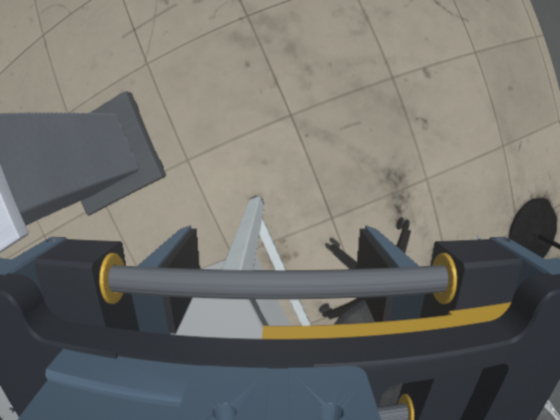

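The scene and side views show the storage stand with the swing arm at about scene (177,212) / side (270,308). The working stand is at scene (320,255) / side (302,191). The vial is at side (280,230), the loupe at (243,230) and the tin at (262,152). Next I'll enlarge these and measure.

```bash
cat >> h.py <<'E'
def cloud(s):
    z=s['z_map']; v,u=np.mgrid[:z.shape[0],:z.shape[1]]
    p=np.stack([(u-s['cx'])/s['fx']*z, -(v-s['cy'])/s['fy']*z, -z],-1)
    return p@R.from_quat(s['rotation']).as_matrix().T+np.array(s['eye'])
def crop(n,f,x0,x1,y0,y1,k):
    save(n,cv2.resize(f[y0:y1,x0:x1],None,fx=k,fy=k,interpolation=cv2.INTER_CUBIC))
E
python3 - <<'E'
from h import *
s=np.load('side0.npz'); f=s['frame']
crop('s_st',f,200,330,250,350,6); crop('s_wk',f,225,345,165,255,6)
P=cloud(s)
for n,(u,v) in dict(vial=(280,225),loupe=(243,226),tin=(262,150),ball=(319,184),track=(280,190),platew=(305,196),bench=(340,240),cup=(289,312),bar=(293,294)).items(): print(n,P[v,u].round(1))
c=np.load('scene0.npz'); Q=cloud(c)
crop('c_st',c['frame'],130,260,165,240,6);crop('c_wk',c['frame'],240,420,200,290,4)
for n,(u,v) in dict(ball=(320,254),track=(327,240),bench=(280,260),tin=(402,235),vial=(259,222)).items(): print(n,Q[v,u].round(1))
E
```

```text
vial [564.1 -17.   46.7]
loupe [651.5  -3.6  34.9]
tin [ 709.5 -361.8   19.6]
ball [ 506.1 -198.4   48.2]
track [ 608.1 -186.7   17.1]
platew [ 539.4 -186.6   10.7]
bench [423.9 -52.2   0.8]
cup [482.7 227.8  52.5]
bar [482.7 196.5  69. ]
ball [ 501.1 -217.3   51. ]
track [ 596.1 -200.7   20.7]
bench [ 497.8 -121.    -1.2]
tin [ 702.7 -361.4   22.1]
vial [558.6 -30.7  42.3]
```

View pics/s_st.png

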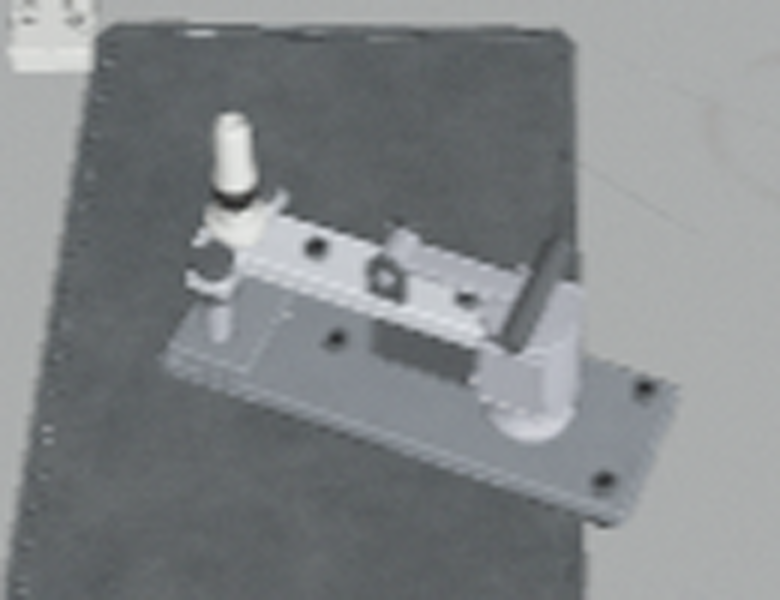

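View pics/s_wk.png

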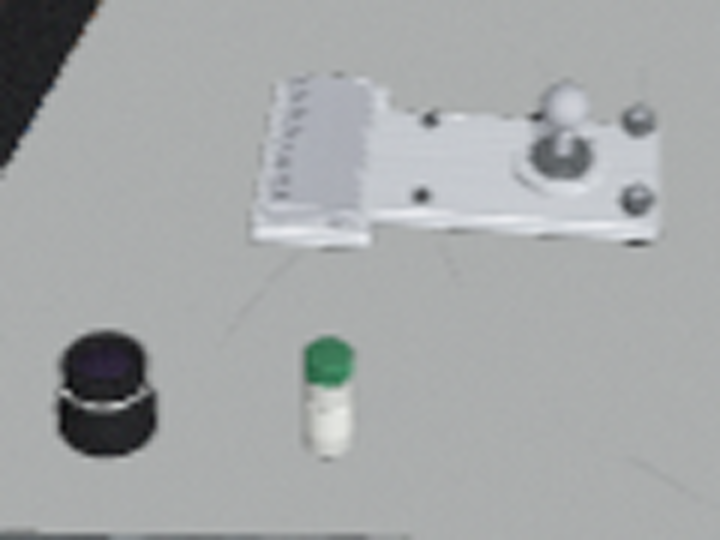

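View pics/c_st.png

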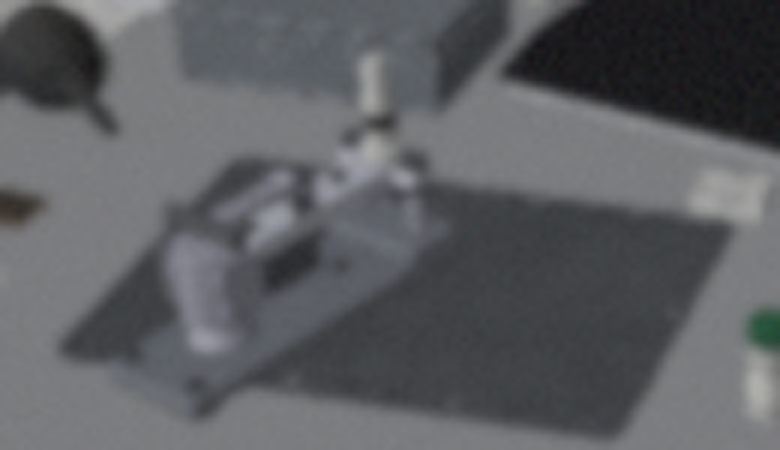

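View pics/c_wk.png

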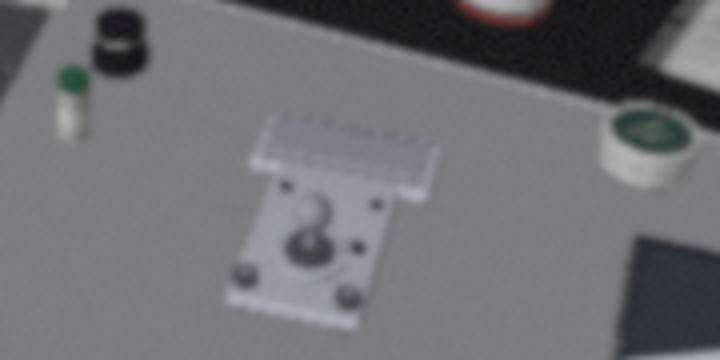

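```bash
python3 - <<'E'
from h import *
s=np.load('side0.npz'); P=cloud(s); c=np.load('scene0.npz'); Q=cloud(c)
for nm,C in (('side',P),('scene',Q)):
    p=C.reshape(-1,3)
    # work stand plate + track
    m=(abs(p[:,0]-540)<140)&(abs(p[:,1]+200)<100)&(p[:,2]>6)
    q=p[m]; t=q[(q[:,2]>16)&(q[:,2]<25)]; print(nm,'track rect',cv2.minAreaRect(t[:,:2].astype(np.float32)),'med',np.median(t,0).round(1))
    print(' plate rect',cv2.minAreaRect(q[:,:2].astype(np.float32)))
    b=q[(q[:,2]>34)]; print(' ball',len(b),b.mean(0).round(1),b[:,2].max().round(1),b.min(0).round(1),b.max(0).round(1))
    m=(abs(p[:,0]-530)<120)&(abs(p[:,1]-230)<90)&(p[:,2]>3)
    q=p[m]; print(' stor plate',cv2.minAreaRect(q[q[:,2]<12][:,:2].astype(np.float32)))
    h=q[q[:,2]>40]; print(' arm',len(h),cv2.minAreaRect(h[:,:2].astype(np.float32)))
    h=q[q[:,2]>85]; print(' collet',len(h),np.median(h,0).round(1))
    h=q[(q[:,2]>62)&(q[:,2]<80)]; print(' high',len(h),np.median(h,0).round(1))
E
```

```text
side track rect ((552.3821411132812, -201.5207977294922), (167.43057250976562, 103.99796295166016), 9.789283752441406) med [ 607.1 -194.7   19.1]
 plate rect ((581.8656616210938, -200.19329833984375), (232.29598999023438, 121.95014190673828), 17.601490020751953)
 ball 332 [ 638.3 -146.1  393.2] 483.8 [ 499.1 -213.4   35.4] [ 680.  -112.3  483.8]
 stor plate ((539.9519653320312, 229.27792358398438), (220.1995849609375, 176.95823669433594), 1.2544461488723755)
 arm 1189 ((538.8700561523438, 205.356689453125), (51.784584045410156, 131.56256103515625), 81.10594940185547)
 collet 62 [592.4 200.5  99.6]
 high 350 [512.9 208.1  70.6]
scene track rect ((552.18212890625, -203.89877319335938), (169.76071166992188, 99.56836700439453), 9.634875297546387) med [ 602.1 -204.1   19.3]
 plate rect ((577.0159301757812, -203.90609741210938), (232.8909149169922, 115.94107818603516), 18.124298095703125)
 ball 496 [ 641.9 -148.9  400.1] 483.0 [ 497.  -220.6   39. ] [ 678.7 -115.8  483. ]
 stor plate ((540.5679321289062, 210.9925537109375), (205.32101440429688, 168.76443481445312), 12.236562728881836)
 arm 623 ((537.7141723632812, 199.44776916503906), (51.69966125488281, 133.17176818847656), 84.29741668701172)
 collet 31 [590.  192.5  97.7]
 high 169 [515.7 201.1  70.1]
```

```bash
cat >> h.py <<'E'
def rel(x,y,z,yaw=None,pose=None):
    """print shift in tool units from current pose to TCP (x,y,z), arm yaw (deg; tool x = -arm x)"""
    o=env.observe() if pose is None else pose
    p=np.array(o['eef_pos']); M=R.from_quat(o['ee_rot']).as_matrix()
    d=M.T@(np.array([x,y,z])-p)
    cur=np.degrees(np.arctan2(-M[1,0],-M[0,0]))
    print('t',round(o['time'],2),'at',p.round(1),'yaw %.2f'%cur,'tilt',M[:,2].round(3),'F',o['force'].round(2),'w %.1f'%o['width'])
    print('shift units',(d/250).round(4),'turn', None if yaw is None else round(-(yaw-cur)/180,4))
E
python3 -m pendant '[[-0.8,-0.466,0.05,-0.078],[-0.8,-0.466,0.05,-0.078],[-0.8,-0.466,0.05,-0.078],[-0.8,-0.466,0.05,-0.078],[-0.8,-0.466,0.05,-0.078]]' -1
python3 -c "
from h import *
rel(520,208,200,-8.5)"
```

```text
time: 0.78
eef_pos: [381.4, 390.4, 212.2]
ee_rot: [0.076, 0.997, -0.0, -0.0]
force: [-0.9, 0.2, 0.0]
width: 91.1
t 0.78 at [381.4 390.4 212.2] yaw -8.74 tilt [-0.    -0.001 -1.   ] F [-0.88  0.18  0.05] w 91.1
shift units [-0.6588 -0.6368  0.0492] turn -0.0013
```

```bash
python3 -m pendant '[[-0.66,-0.637,0.05,0],[-0.66,-0.637,0.05,0],[-0.66,-0.637,0.05,0],[-0.66,-0.637,0.05,0],[-0.66,-0.637,0.05,0],[-0.66,-0.637,0.05,0]]'
cat >> h.py <<'E'
def wrist(n):
    o=env.observe(); s=cams.snapshot('wrist'); save(n,s['frame'])
    np.savez(''+n+'.npz',pos=o['eef_pos'],rot=o['ee_rot'],**s); return np.load(''+n+'.npz')
def wray(s,u,v):
    """ray origin,dir world through pixels"""
    u=np.asarray(u,float);v=np.asarray(v,float)
    a=(u-s['cx'])/s['fx'];b=(v-s['cy'])/s['fy']; r=np.hypot(a,b)+1e-12
    d=np.stack([np.sin(r)*a/r,-np.sin(r)*b/r,-np.cos(r)],-1)
    T=s['tool_from_camera']; M=R.from_quat(s['rot']).as_matrix()
    return s['pos']+M@T[:3,3], d@T[:3,:3].T@M.T
def onz(s,u,v,z):
    o,d=wray(s,u,v); return o+d*((z-o[2])/d[...,2])[...,None]
def wcloud(s):
    z=s['z_map'];v,u=np.mgrid[:z.shape[0],:z.shape[1]]
    a=(u-s['cx'])/s['fx'];b=(v-s['cy'])/s['fy']; r=np.hypot(a,b)+1e-12
    d=np.stack([np.sin(r)*a/r,-np.sin(r)*b/r,-np.cos(r)],-1)
    p=d*(z/np.cos(r))[...,None]
    T=s['tool_from_camera']; M=R.from_quat(s['rot']).as_matrix()
    return s['pos']+(p@T[:3,:3].T+T[:3,3])@M.T
E
python3 -c "
from h import *
rel(520,208,200,-8.5)
s=wrist('w1'); C=wcloud(s); print(s['z_map'][::60,::80].round(0)); 
crop('w1c',s['frame'],160,400,0,260,3) if 0 else None"
```

```text
time: 1.52
eef_pos: [518.8, 211.7, 199.8]
ee_rot: [0.074, 0.997, 0.0, -0.0]
force: [0.7, 0.5, -0.3]
width: 91.1
t 1.52 at [518.8 211.7 199.8] yaw -8.51 tilt [-0.001  0.    -1.   ] F [ 0.66  0.52 -0.33] w 91.1
shift units [-0.0068 -0.014  -0.001 ] turn -0.0001
[[ 897.  936.  584.  880.  965.  958.  936.]
 [ 979. 1006.  327.  329.  329.  328. 1009.]
 [ 338.  344.  345.  346.  346.  343.  342.]
 [ 359.  361.  363.  360.  361.  363.  362.]
 [ 361.   91.  380.  377.  377.  382.   92.]
 [  56.   77.  125.  398.    0.  121.   76.]
 [  62.   57.   60.   61.   60.   60.   61.]]
```

View pics/w1.png

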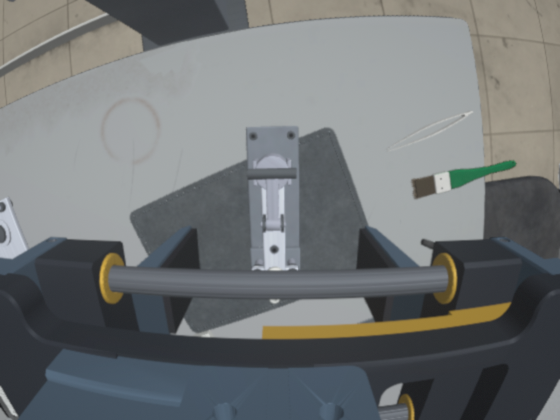

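The wrist view shows the storage arm nearly aligned: cup at about (272,160), cross bar at (272,173) and plate edge at v≈128. I'll enlarge it for precise measurement.

```bash
python3 - <<'E'
from h import *
s=np.load('w1.npz'); crop('w1c',s['frame'],220,330,115,275,5)
C=wcloud(s).reshape(-1,3)
v,u=np.mgrid[:420,:560]; u=u.ravel(); v=v.ravel()
m=(u>235)&(u<315)&(v>120)&(v<290)
p=C[m]
for lo,hi in ((4,14),(50,58),(58,64),(64,90),(90,130)):
    q=p[(p[:,2]>lo)&(p[:,2]<hi)]
    if len(q)>5: print(lo,hi,len(q),np.median(q,0).round(1),q.min(0).round(1),q.max(0).round(1),cv2.minAreaRect(q[:,:2].astype(np.float32)))
E
```

```text
4 14 3433 [507.5 214.4  11.5] [443.1 163.9   4. ] [615.1 258.7  14. ] ((527.129150390625, 205.99049377441406), (84.93073272705078, 163.88185119628906), 80.2939224243164)
50 58 1160 [558.1 200.3  56.3] [473.2 173.9  50.1] [591.2 226.7  58. ] ((530.9224853515625, 205.07142639160156), (46.54212188720703, 115.99378967285156), 81.84860229492188)
58 64 667 [484.1 207.4  60.9] [473.  178.5  58.1] [589.4 227.9  64. ] ((530.1001586914062, 205.5653533935547), (39.544090270996094, 114.7947006225586), 82.49034881591797)
64 90 1326 [502.  206.3  71.9] [481.2 187.1  64.6] [544.6 231.5  76.3] ((513.3551025390625, 205.84207153320312), (43.84896469116211, 60.06386184692383), 81.7730484008789)
```

View pics/w1c.png

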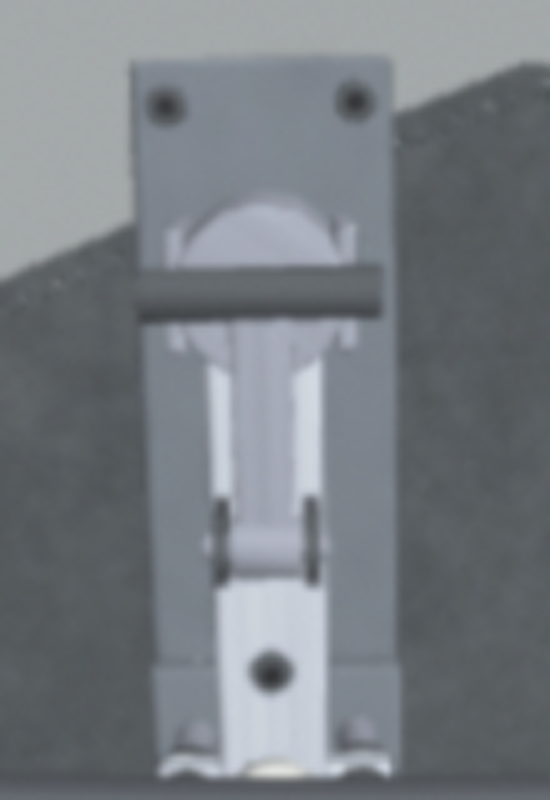

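```bash
python3 - <<'E'
from h import *
s=np.load('w1.npz')
def P(cx,cy,z): return onz(s,(cx+.5)/5-.5+220,(cy+.5)/5-.5+115,z)
a=P(138,297,70);b=P(381,290,70); h1=P(208,547,68);h2=P(325,545,68)
print('bar',a.round(1),b.round(1),((a+b)/2).round(1),'len',np.linalg.norm(a-b).round(1),'yaw',np.degrees(np.arctan2(*(a-b)[[1,0]]))-90)
print('hinge',h1.round(1),h2.round(1),((h1+h2)/2).round(1),'yaw',np.degrees(np.arctan2(*(h1-h2)[[1,0]]))-90)
d=((h1+h2)-(a+b))/2; print('bar->hinge',np.linalg.norm(d),np.degrees(np.arctan2(d[1],d[0])))
fl=[P(168,222,60),P(355,222,60),P(172,350,60),P(355,350,60)]; print('flats',np.array(fl).round(1),np.mean(fl,0).round(1))
pl=[P(132,62,10),P(392,57,10)]; print('plate nose',np.array(pl).round(1),np.mean(pl,0).round(1)); 
x=np.array(pl); print(np.linalg.norm(x[0]-x[1]),np.degrees(np.arctan2(*(x[0]-x[1])[[1,0]]))-90)
sc=[P(270,672,55)];print('screw',sc)
C=wcloud(s).reshape(-1,3); M=C[(C[:,2]>66)&(C[:,0]>470)&(C[:,0]<560)&(abs(C[:,1]-206)<40)]
m=C[(C[:,2]>71)&(C[:,2]<80)&(abs(C[:,0]-485)<25)&(abs(C[:,1]-209)<40)]; print('bar cloud',cv2.minAreaRect(m[:,:2].astype(np.float32)),np.median(m,0))
E
```

```text
bar [485.8 187.8  70. ] [491.1 231.2  70. ] [488.5 209.5  70. ] len 43.7 yaw -186.96119858422293
hinge [534.6 192.6  68. ] [537.4 214.3  68. ] [536.  203.5  68. ] yaw -187.49812992881587
bar->hinge 47.92926350642568 -7.235164738520858
flats [[474.1 194.5  60. ]
 [479.3 228.5  60. ]
 [498.  191.3  60. ]
 [503.1 225.1  60. ]] [488.6 209.9  60. ]
plate nose [[442.9 187.8  10. ]
 [450.2 242.7  10. ]] [446.6 215.3  10. ]
55.36087366912373 -187.60588931275265
screw [array([566.05704584, 199.3307415 ,  55.        ])]
bar cloud ((497.0840759277344, 208.41946411132812), (44.04132080078125, 27.030139923095703), 83.50166320800781) [488.98185173 208.57367362  73.16300877]
```

```bash
python3 -c "
from h import *
rel(488.5,209.5,62,-7.3)"
```

```text
t 1.57 at [518.7 212.  199.9] yaw -8.46 tilt [-0.  0. -1.] F [ 0.13  0.11 -0.47] w 91.1
shift units [ 0.1176 -0.0278  0.5515] turn -0.0065
```

```bash
python3 -m pendant '[[0.118,-0.028,0.25,-0.0065],[0.118,-0.028,0.35,-0.0065],[0.118,-0.028,0.4,-0.0065],[0.118,-0.028,0.4,-0.0065],[0.118,-0.028,0.4,-0.0065]]'
python3 -c "
from h import *
rel(488.5,209.5,62,-7.3);s=wrist('w2')"
```

```text
time: 2.2
eef_pos: [490.1, 208.9, 101.1]
ee_rot: [0.064, 0.998, 0.0, 0.001]
force: [0.6, -0.6, -0.0]
width: 91.2
t 2.2 at [490.1 208.9 101.1] yaw -7.33 tilt [ 0.002  0.001 -1.   ] F [ 0.58 -0.65 -0.04] w 91.2
shift units [0.0069 0.0014 0.1562] turn -0.0002
```

View pics/w2.png

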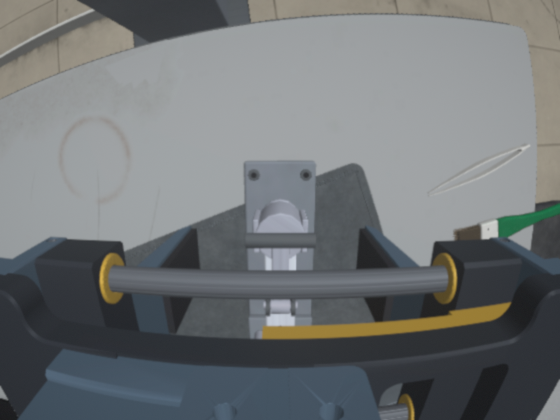

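The bar is at v≈240, u 246 to 316, inside the fingers at u≈190 and 365. I'll check its position from this closer view.

```bash
python3 - <<'E'
from h import *
s=np.load('w2.npz'); crop('w2c',s['frame'],225,335,150,300,5)
a=onz(s,246.5,240.5,70);b=onz(s,315.5,239.5,70);print(a.round(1),b.round(1),((a+b)/2).round(1),np.linalg.norm(a-b))
E
```

```text
[486.1 188.7  70. ] [491.  231.5  70. ] [488.5 210.1  70. ] 43.04884578273432
```

View pics/w2c.png

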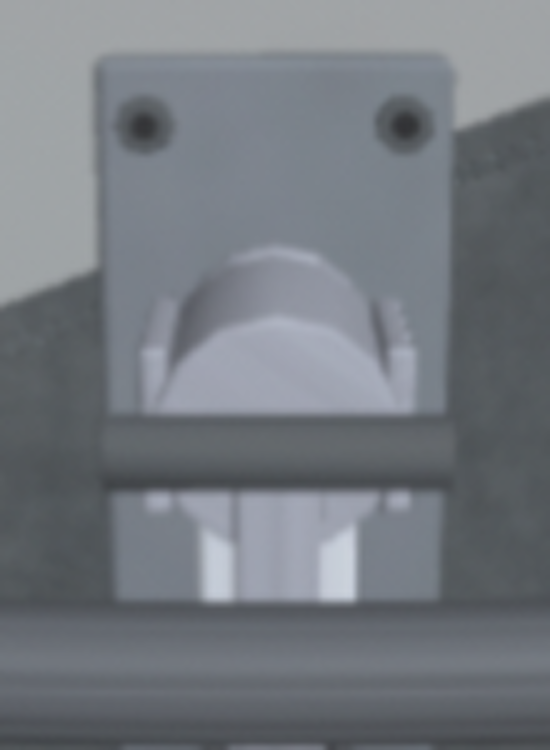

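```bash
python3 -m pendant '[[0.007,0.004,0.05,0],[0.007,0.004,0.1,0],[0.007,0.004,0.14,0],[0.007,0.004,0.156,0],[0.007,0.004,0.156,0],[0.007,0.004,0.156,0]]' -0.2 8
python3 -c "
from h import *
rel(488.5,209.8,62,-7.3);s=wrist('w3');crop('w3c',s['frame'],160,400,200,350,3)"
```

```text
time: 3.0
eef_pos: [487.8, 209.6, 61.1]
ee_rot: [0.064, 0.998, 0.0, 0.0]
force: [-0.4, -0.1, 0.2]
width: 54.4
t 3.0 at [487.8 209.6  61.1] yaw -7.35 tilt [ 0.  0. -1.] F [-0.36 -0.13  0.19] w 54.4
shift units [-0.0028  0.0011 -0.0034] turn -0.0003
```

View pics/w3c.png

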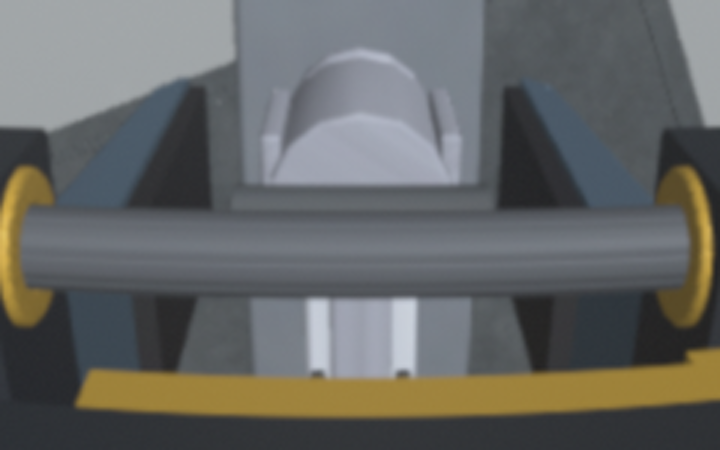

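```bash
python3 -m pendant '[[-0.002,0.005,0,0],[-0.002,0.005,0,0]]' 
python3 -m pendant '[[0,0,0,0],[0,0,0,0],[0,0,0,0],[0,0,0,0],[0,0,0,0]]' 1 8
python3 -c "
from h import *
rel(488.5,209.8,62,-7.3);s=wrist('w4');crop('w4c',s['frame'],160,400,200,350,3)"
```

```text
time: 3.3
eef_pos: [488.4, 210.8, 61.1]
ee_rot: [0.064, 0.998, 0.0, 0.0]
force: [0.3, 0.6, 0.1]
width: 55.2
time: 3.92
eef_pos: [488.2, 210.7, 60.9]
ee_rot: [0.064, 0.998, -0.0, 0.0]
force: [-0.5, 0.2, 1.4]
width: 43.8
t 3.92 at [488.2 210.7  60.9] yaw -7.35 tilt [ 0. -0. -1.] F [-0.48  0.19  1.44] w 43.8
shift units [-0.0016 -0.0036 -0.0042] turn -0.0003
```

View pics/w4c.png

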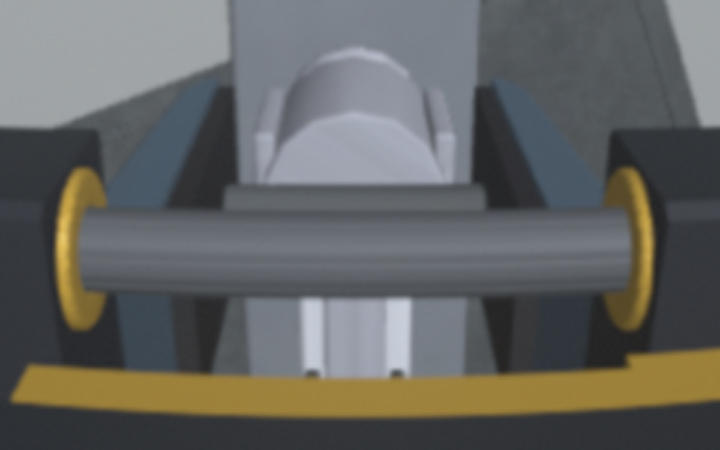

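```bash
python3 -m pendant '[[-0.001,0,-0.01,0],[-0.0018,0,-0.0191,0],[-0.0054,0,-0.038,0],[-0.0109,0,-0.0564,0],[-0.02,0,-0.0776,0],[-0.02,0,-0.0776,0]]' 1 12
python3 -c "
from h import *
rel(488.5,209.8,62,-7.3);s=wrist('w5');crop('w5c',s['frame'],160,400,150,350,3)"
```

```text
time: 4.72
eef_pos: [493.6, 210.1, 80.9]
ee_rot: [0.064, 0.998, 0.0, 0.0]
force: [-1.3, -0.2, 1.5]
width: 44.0
t 4.72 at [493.6 210.1  80.9] yaw -7.36 tilt [ 0.001  0.    -1.   ] F [-1.27 -0.16  1.52] w 44.0
shift units [ 0.02   -0.004   0.0754] turn -0.0003
```

View pics/w5c.png

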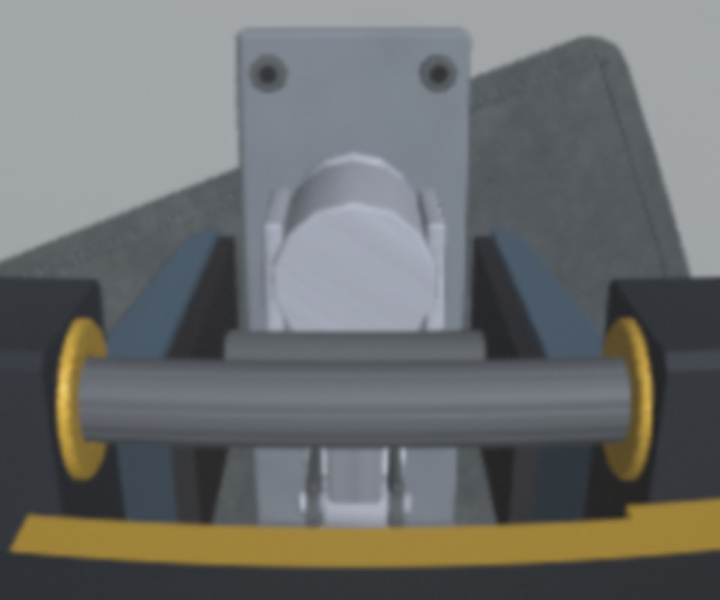

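```bash
python3 -m pendant '[[-0.0114,0,-0.02,0],[-0.0252,0,-0.0384,0],[-0.0411,0,-0.0551,0],[-0.0589,0,-0.0698,0],[-0.0783,0,-0.0822,0],[-0.0991,0,-0.0922,0],[-0.1209,0,-0.0996,0],[-0.1434,0,-0.1044,0],[-0.1626,0,-0.1063,0],[-0.1818,0,-0.1063,0],[-0.187,0,-0.106,0],[-0.187,0,-0.106,0],[-0.187,0,-0.106,0]]'
python3 -c "
from h import *
rel(488.5,209.8,62,-7.3);s=wrist('w6');
f=cams.snapshot('side');crop('s6',f['frame'],180,340,220,350,5);np.savez('s6.npz',**f)"
```

```text
time: 6.4
eef_pos: [540.6, 204.2, 107.5]
ee_rot: [0.064, 0.998, 0.0, 0.001]
force: [-1.4, -1.4, 5.0]
width: 43.5
t 6.4 at [540.6 204.2 107.5] yaw -7.36 tilt [ 0.002  0.    -1.   ] F [-1.43 -1.4   5.04] w 43.5
shift units [ 0.2098 -0.0044  0.1816] turn -0.0003
```

View pics/w6.png

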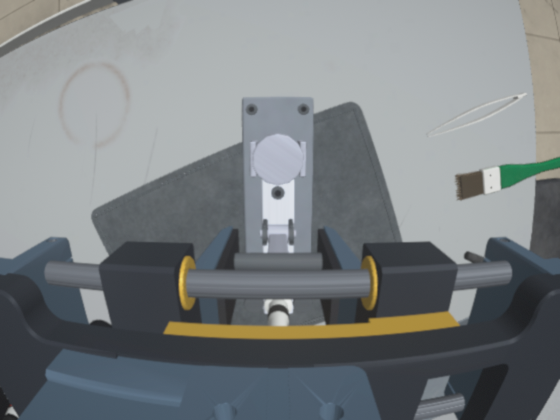

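View pics/s6.png

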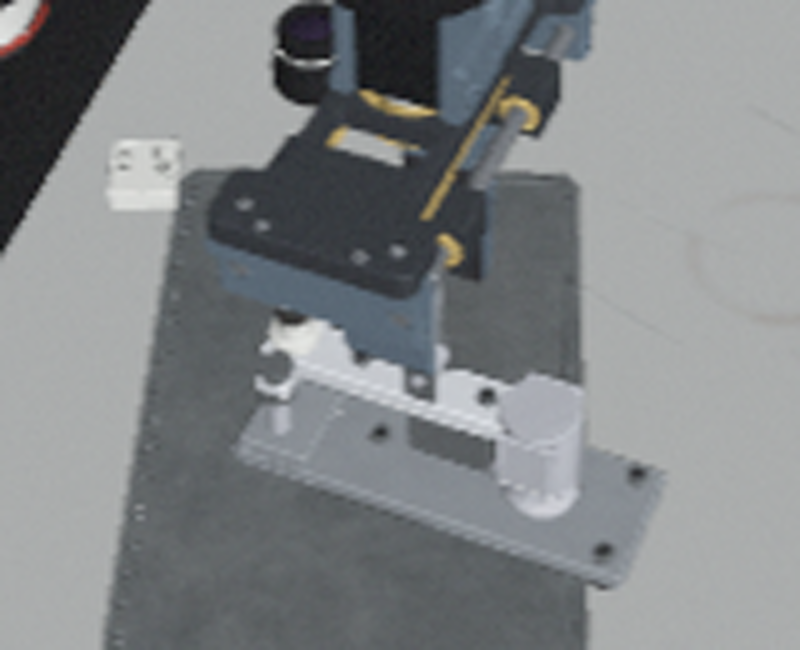

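```bash
python3 -m pendant '[[0,0,0,0],[0,0,0,0],[0,0,-0.08,0],[0,0,-0.2,0],[0.1,0,-0.24,0],[0.2,0,-0.24,0],[0.22,0,-0.24,0],[0.22,0,-0.24,0]]' -1
python3 -c "
from h import *
rel(487,209.5,42,-7.3);s=wrist('w7');crop('w7c',s['frame'],200,350,130,300,4)"
```

```text
time: 7.5
eef_pos: [485.5, 211.2, 166.9]
ee_rot: [0.064, 0.998, 0.0, 0.0]
force: [-0.8, -0.3, 0.8]
width: 91.1
t 7.5 at [485.5 211.2 166.9] yaw -7.34 tilt [ 0.001  0.    -1.   ] F [-0.78 -0.26  0.81] w 91.1
shift units [-0.0066 -0.0061  0.4996] turn -0.0002
```

View pics/w7c.png

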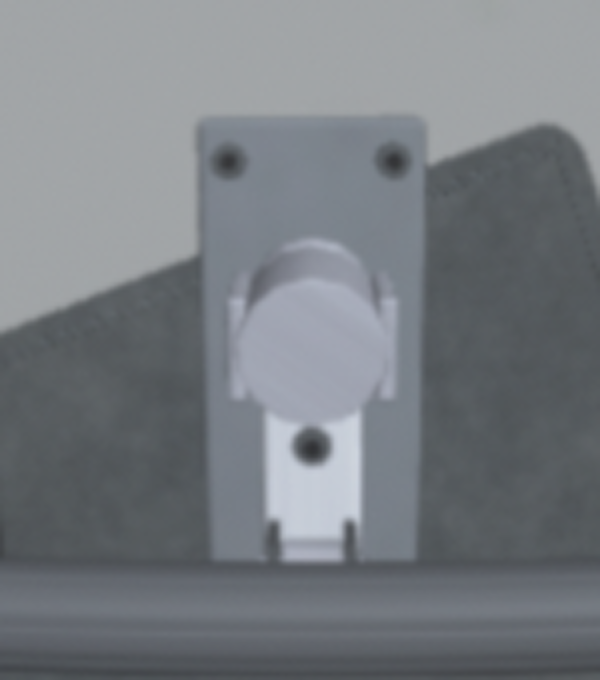

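```bash
python3 - <<'E'
from h import *
s=np.load('w7.npz')
P=lambda x,y,z: onz(s,(x+.5)/4-.5+200,(y+.5)/4-.5+130,z)
print('cup',P(314,351,62).round(1)); a,b=P(232,350,60),P(396,350,60); print(a.round(1),b.round(1),((a+b)/2).round(1),np.degrees(np.arctan2(*(b-a)[[1,0]]))-90,np.linalg.norm(b-a))
x=P(313,446,56);y=P(314,351,62);print(x,np.degrees(np.arctan2(*(x-y)[[1,0]])))
f=cams.snapshot('side');crop('s7',f['frame'],180,340,220,350,5);np.savez('s7.npz',**f)
C=cloud(f).reshape(-1,3); q=C[(C[:,2]>85)&(C[:,2]<135)&(C[:,0]>500)&(C[:,0]<620)&(abs(C[:,1]-205)<45)]
ax=np.array([np.cos(np.radians(-7.3)),np.sin(np.radians(-7.3))])
al=(q[:,:2]-[489.5,209.5])@ax; 
for lo in range(85,135,6):
    m=(q[:,2]>=lo)&(q[:,2]<lo+6)
    if m.any(): print(lo,np.round(np.percentile(al[m],[0,10,50,90,100]),1),m.sum())
E
```

```text
cup [489.8 209.9  62. ]
[487.9 192.5  60. ] [492.4 227.2  60. ] [490.2 209.9  60. ] -7.3698583635431305 34.923458450799565
[513.11930353 206.68458405  56.        ] -7.8693354977477155
85 [ 45.1  45.7 101.3 106.6 109.8] 22
91 [ 44.7  44.8 100.7 107.  109. ] 20
97 [ 44.6  45.  101.  106.2 108. ] 22
103 [ 44.4  44.9 104.3 108.1 108.8] 24
109 [42.3 42.8 44.5 48.6 50.2] 8
115 [42.1 42.7 45.8 49.9 51.9] 80
121 [43.8 44.7 45.9 47.8 48.4] 7
```

View pics/s7.png

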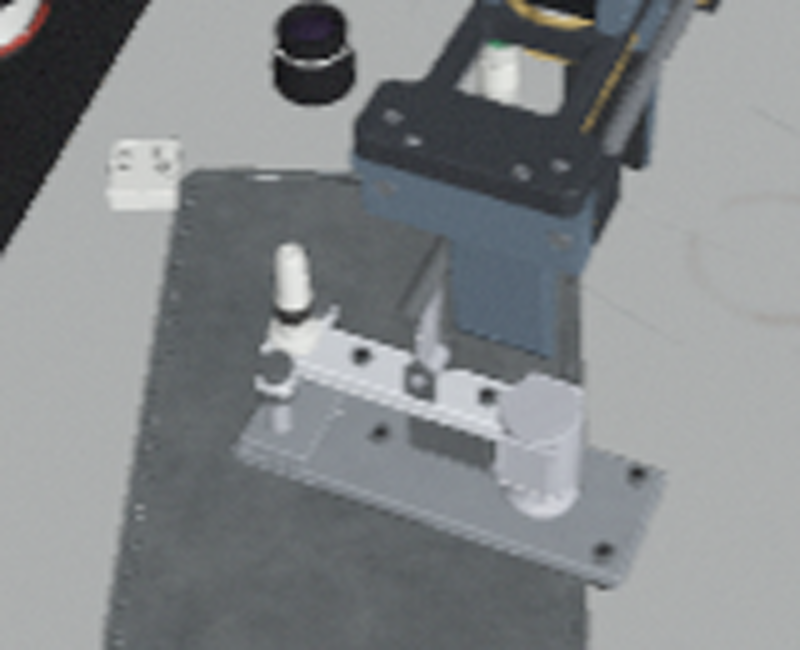

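```bash
python3 - <<'E'
from h import *
f=np.load('s7.npz'); ax=np.array([np.cos(np.radians(-7.3)),np.sin(np.radians(-7.3))])
for nm in ('side','scene'):
    if nm=='scene':
        f=cams.snapshot('scene'); np.savez('c7.npz',**f)
    C=cloud(f).reshape(-1,3)
    d=C[:,:2]-[489.8,209.8]; a=d@ax; b=d@[-ax[1],ax[0]]
    m=(abs(a)<25)&(abs(b)<25)&(C[:,2]>59.5)&(C[:,2]<68); print(nm,'cup top a',np.percentile(a[m],[1,50,99]).round(1),'b',np.percentile(b[m],[1,50,99]).round(1),np.median(C[m,2]).round(1),m.sum())
    m=(a>30)&(a<70)&(abs(b)<24)&(C[:,2]>108)&(C[:,2]<128); print('bar a',np.percentile(a[m],[1,25,50,75,99]).round(1),'b',np.percentile(b[m],[1,50,99]).round(1),np.percentile(C[m,2],[1,50,99]).round(1),m.sum())
E
```

```text
side cup top a [-14.5   1.4  20.9] b [-15.2   0.2  18.8] 60.7 157
bar a [42.  43.6 45.5 47.9 51.2] b [-18.8   7.1  23.2] [110.1 118.2 121.9] 96
scene cup top a [-15.8  -0.5  14.4] b [-20.3  -4.2  11.8] 60.5 63
bar a [41.4 42.4 43.3 45.3 51. ] b [-23.3 -10.7   5.1] [109.2 115.5 120.7] 39
```

```bash
python3 - <<'E'
from h import *
s=np.load('w6.npz'); crop('w6c',s['frame'],220,340,130,280,5)
ax=np.array([np.cos(np.radians(-7.3)),np.sin(np.radians(-7.3))])
for n,u,v,z in (('cup',278,160,62),('bar top edge',278,253,118),('bar',278,262,116),('barbot',278,270,116)):
    p=onz(s,u,v,z); print(n,p.round(1),((p[:2]-[489.8,209.8])@ax).round(1))
E
```

```text
cup [491.  209.7  62. ] 1.2
bar top edge [530.5 204.5 118. ] 41.1
bar [536.2 203.8 116. ] 46.8
barbot [540.7 203.2 116. ] 51.3
```

View pics/w6c.png

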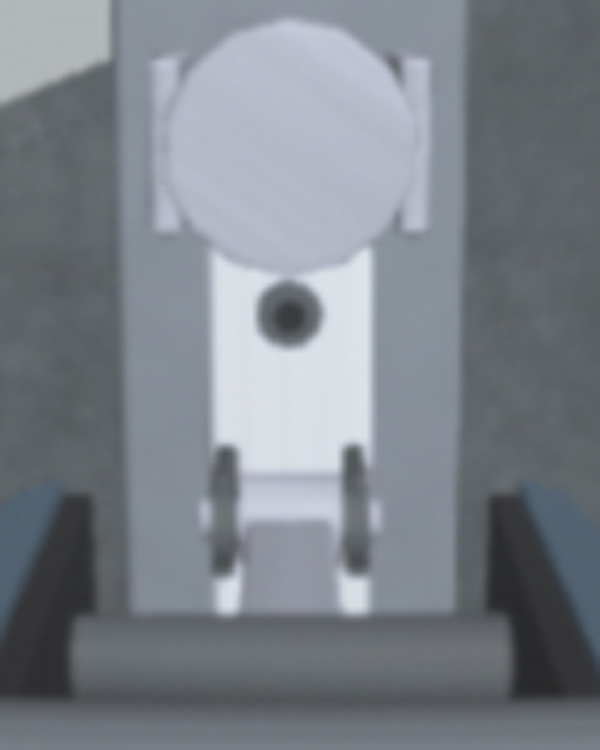

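```bash
python3 -m pendant '[[-0.03,-0.006,0,0],[-0.03,-0.006,0,0],[-0.03,-0.006,0,0],[-0.05,-0.006,0.1,0],[-0.05,-0.006,0.208,0],[-0.05,-0.006,0.208,0],[-0.08,-0.006,0.208,0],[-0.1,-0.006,0.208,0],[-0.1,-0.006,0.208,0]]' 1
python3 -c "
from h import *
rel(489.8+28*np.cos(np.radians(7.3)),209.8-28*np.sin(np.radians(7.3)),115,-7.3);"
```

```text
time: 8.78
eef_pos: [510.5, 206.5, 115.5]
ee_rot: [0.064, 0.998, 0.0, 0.001]
force: [-0.2, -0.3, -0.5]
width: 4.0
t 8.78 at [510.5 206.5 115.5] yaw -7.37 tilt [ 0.001  0.    -1.   ] F [-0.16 -0.3  -0.51] w 4.0
shift units [-0.0282  0.0025  0.0021] turn -0.0004
```

```bash
python3 -m pendant '[[-0.015,0.002,0,0],[-0.025,0.002,0,0],[-0.029,0.002,0,0],[-0.029,0.002,0,0]]' 1
python3 -c "
from h import *
rel(489.8,209.8,115,-7.3);"
```

```text
time: 9.28
eef_pos: [516.8, 206.0, 114.8]
ee_rot: [0.064, 0.998, -0.0, -0.0]
force: [-0.5, -0.2, 0.7]
width: 0.6
t 9.28 at [516.8 206.  114.8] yaw -7.35 tilt [-0. -0. -1.] F [-0.53 -0.18  0.73] w 0.6
shift units [ 0.1092  0.0012 -0.0009] turn -0.0003
```

```bash
python3 -m pendant '[[-0.006,0,0,0],[-0.012,0,0,0],[-0.012,0,0,0],[-0.012,0,0,0]]' 1
python3 -c "
from h import *
rel(489.8,209.8,115,-7.3);s=wrist('w8');crop('w8c',s['frame'],200,360,130,290,4)"
```

```text
time: 9.78
eef_pos: [518.8, 205.6, 114.7]
ee_rot: [0.064, 0.998, -0.0, -0.001]
force: [-7.1, 1.6, 5.3]
width: 0.4
t 9.78 at [518.8 205.6 114.7] yaw -7.35 tilt [-0.002 -0.    -1.   ] F [-7.14  1.56  5.3 ] w 0.4
shift units [ 0.1171  0.0017 -0.0011] turn -0.0003
```

View pics/w8c.png

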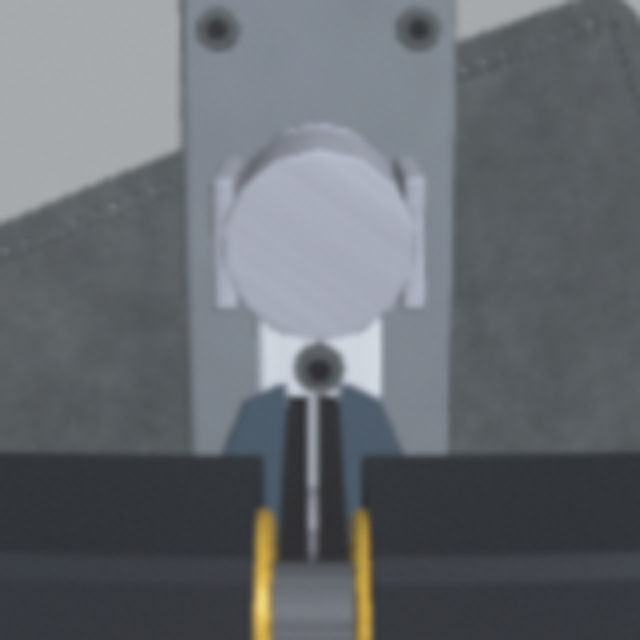

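```bash
python3 -m pendant '[[0.03,0.002,0,0],[0.08,0.002,0,0],[0.125,0.002,0,0],[0.125,0.002,0.05,0],[0.125,0.002,0.15,0],[0.125,0.002,0.22,0],[0.125,0.002,0.27,0],[0.125,0.002,0.29,0],[0.125,0.002,0.29,0],[0.125,0.002,0.29,0]]' -1
python3 -m pendant '[[0,0,0,0],[0,0,0,0],[0,0,0,0]]' -0.05 
python3 -c "
from h import *
rel(489.8-2,209.8,42,-7.3);s=wrist('w9');crop('w9c',s['frame'],160,400,180,350,3)"
```

```text
time: 11.08
eef_pos: [489.2, 210.2, 42.8]
ee_rot: [0.064, 0.998, 0.0, 0.0]
force: [0.0, 0.6, 0.8]
width: 91.1
time: 11.45
eef_pos: [489.0, 210.2, 42.5]
ee_rot: [0.064, 0.998, 0.0, 0.0]
force: [-0.2, -0.0, 1.4]
width: 64.0
t 11.45 at [489.  210.2  42.5] yaw -7.36 tilt [ 0.  0. -1.] F [-0.17 -0.01  1.36] w 64.0
shift units [ 0.0045 -0.002   0.0018] turn -0.0003
```

View pics/w9c.png

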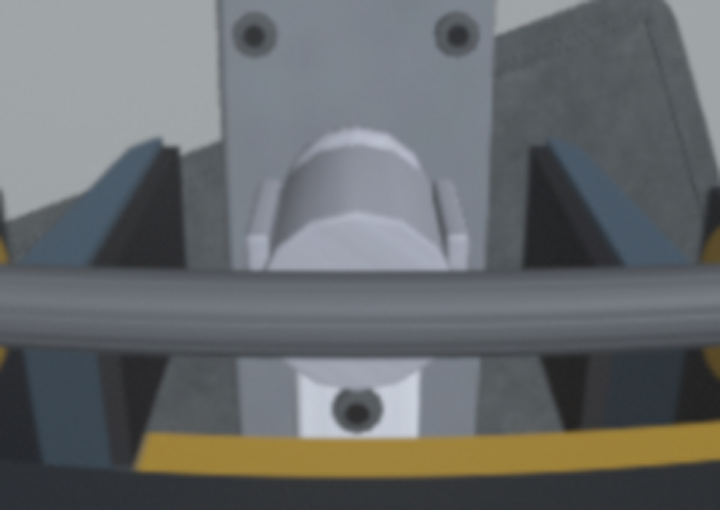

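```bash
python3 -m pendant '[[0.005,0.001,0,0],[0.005,0.001,0,0],[0.005,0.001,0,0],[0.005,0.001,0,0],[0.005,0.001,0,0],[0.005,0.001,0,0]]' 1 40
python3 -c "
from h import *
rel(489.8-2,209.8,42,-7.3);print(env.observe()['moment'])"
```

```text
time: 12.25
eef_pos: [487.6, 210.6, 42.3]
ee_rot: [0.064, 0.998, -0.0, -0.0]
force: [-0.7, 0.5, 0.2]
width: 35.8
t 12.25 at [487.6 210.6  42.3] yaw -7.35 tilt [-0. -0. -1.] F [-0.65  0.47  0.17] w 35.8
shift units [-0.0011 -0.0029  0.0012] turn -0.0003
[0.1025038  0.13363775 0.14784043]
```

```bash
python3 -m pendant '[[0,0,-0.01,0],[0,0,-0.03,0],[0,0,-0.06,0],[0,0,-0.1,0],[0,0,-0.2,0],[0,0,-0.35,0],[0,0,-0.44,0],[0,0,-0.44,0],[0,0,-0.44,0]]'
python3 -c "
from h import *
rel(489.8-2,209.8,42,-7.3);print(env.observe()['moment']);s=wrist('w10')
f=cams.snapshot('side');crop('s10',f['frame'],180,340,200,350,5)"
```

```text
time: 13.38
eef_pos: [487.2, 210.4, 151.7]
ee_rot: [0.064, 0.998, -0.0, -0.0]
force: [-0.4, -0.4, -5.9]
width: 35.8
t 13.38 at [487.2 210.4 151.7] yaw -7.35 tilt [-0.001 -0.    -1.   ] F [-0.39 -0.42 -5.85] w 35.8
shift units [-0.0033 -0.0019  0.4386] turn -0.0003
[-0.0085068   0.17171179 -0.0224395 ]
```

View pics/w10.png

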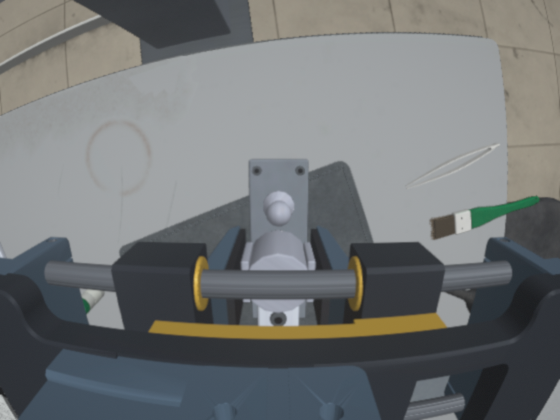

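View pics/s10.png

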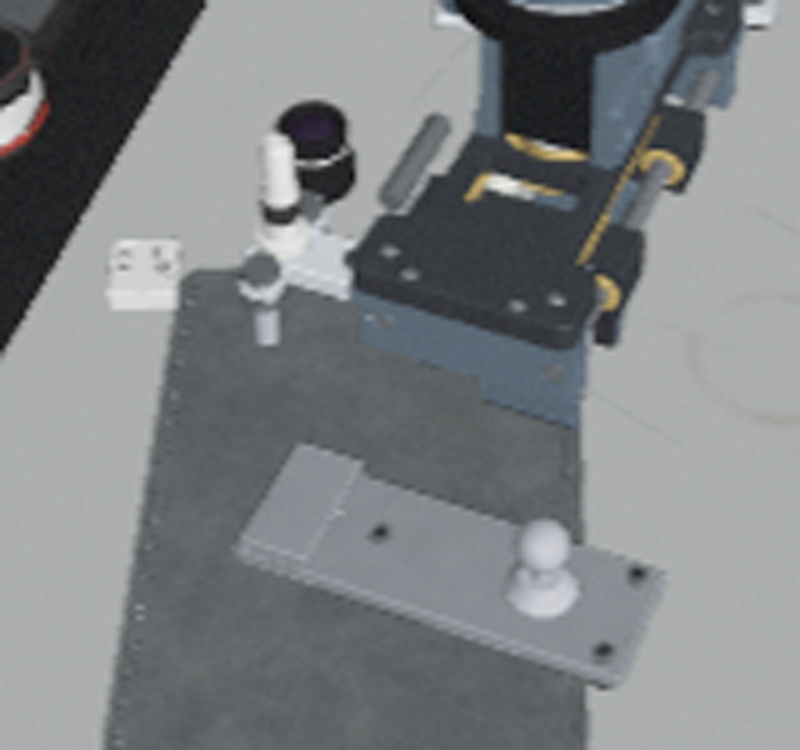

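```bash
python3 - <<'E'
from h import *
s=np.load('w10.npz'); crop('w10c',s['frame'],240,320,150,270,6)
rel(504,-100,152,0); rel(504,-207,152,9.7)
E
```

```text
t 13.47 at [487.  210.3 151.3] yaw -7.35 tilt [-0.002 -0.001 -1.   ] F [-0.06 -0.54 -5.77] w 35.8
shift units [-0.2263 -1.2224 -0.0024] turn -0.0408
t 13.47 at [487.  210.3 151.3] yaw -7.35 tilt [-0.002 -0.001 -1.   ] F [-0.06 -0.54 -5.77] w 35.8
shift units [-0.2811 -1.6469 -0.0021] turn -0.0947
```

View pics/w10c.png

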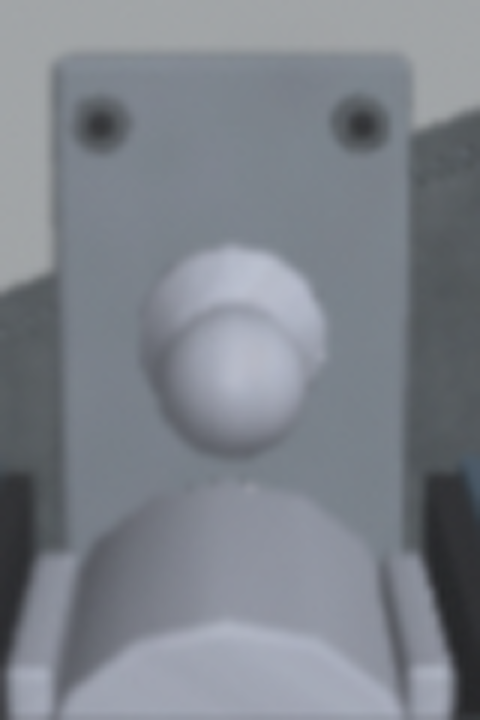

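```bash
python3 -m pendant '[[-0.01,-0.06,0,-0.006],[-0.03,-0.18,0,-0.012],[-0.05,-0.32,0,-0.02],[-0.08,-0.48,0,-0.03],[-0.11,-0.64,0,-0.04],[-0.13,-0.78,0,-0.045],[-0.14,-0.82,0,-0.0474],[-0.14,-0.82,0,-0.0474]]'
python3 -c "
from h import *
rel(504,-207,152,9.7)"
```

```text
time: 14.48
eef_pos: [496.0, 2.6, 151.8]
ee_rot: [-0.01, 1.0, 0.0, -0.0]
force: [-0.1, 0.5, -5.1]
width: 35.9
t 14.47 at [496.    2.6 151.8] yaw 1.11 tilt [-0.001  0.    -1.   ] F [-0.07  0.46 -5.08] w 35.9
shift units [-0.0158 -0.8388 -0.001 ] turn -0.0477
```

```bash
python3 -m pendant '[[-0.002,-0.06,0,-0.006],[-0.005,-0.18,0,-0.012],[-0.01,-0.32,0,-0.02],[-0.01,-0.48,0,-0.03],[-0.015,-0.64,0,-0.04],[-0.016,-0.78,0,-0.045],[-0.016,-0.836,0,-0.0477],[-0.016,-0.836,0,-0.0477],[-0.016,-0.836,0,-0.0477]]'
python3 -c "
from h import *
rel(504,-207,152,9.7); s=wrist('w11');crop('w11c',s['frame'],200,360,120,270,5)"
```

```text
time: 15.6
eef_pos: [504.4, -204.7, 152.1]
ee_rot: [-0.085, 0.996, 0.0, -0.0]
force: [-0.2, 1.3, -5.1]
width: 36.0
t 15.6 at [ 504.4 -204.7  152.1] yaw 9.81 tilt [-0.001  0.001 -1.   ] F [-0.16  1.26 -5.1 ] w 36.0
shift units [ 0.003  -0.0087  0.0004] turn 0.0006
```

View pics/w11c.png

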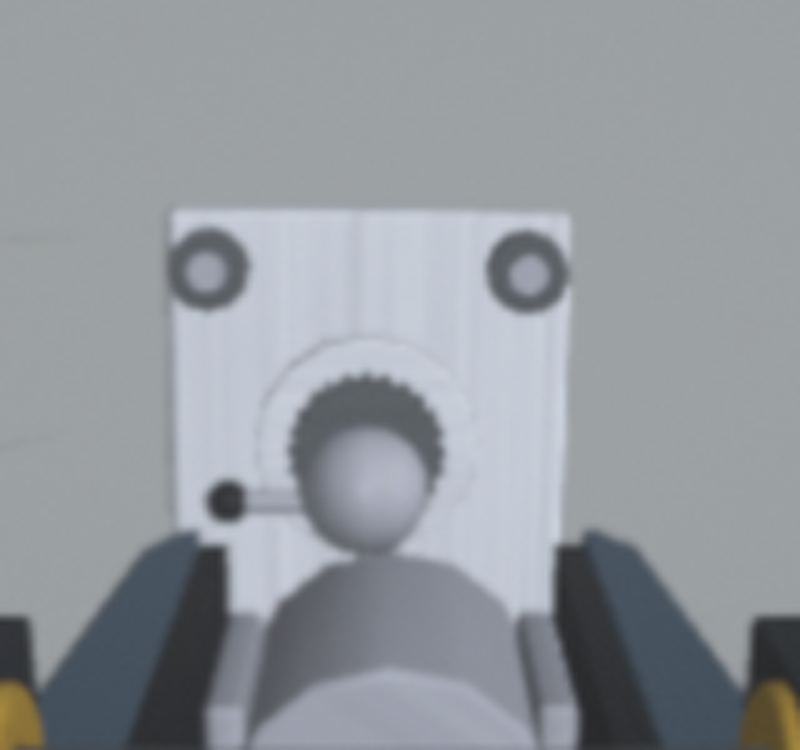

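View pics/w11.png

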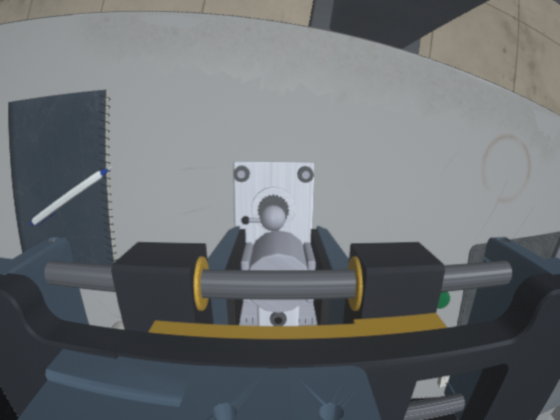

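```bash
python3 - <<'E'
from h import *
from scipy.optimize import least_squares
for n,(u0,v0),r in (('w10',(278.8,213.3),9),('w11',(273.6,217.8),9)):
    s=np.load(n+'.npz'); C=wcloud(s); v,u=np.mgrid[:420,:560]
    m=(np.hypot(u-u0,v-v0)<r)&(s['z_map']>0); p=C[m]
    med=np.median(p,0); p=p[np.linalg.norm(p-med,axis=1)<14]
    f=least_squares(lambda c:np.linalg.norm(p-c,axis=1)-11,med-[0,0,11],loss='soft_l1')
    print(n,len(p),'c',f.x.round(2),'rms',np.sqrt(np.mean(f.fun**2)).round(2),'zmax',np.percentile(p[:,2],98).round(1),'tcp',s['pos'].round(2))
    g=cv2.cvtColor(s['frame'],cv2.COLOR_RGB2GRAY)[int(v0)-30:int(v0)+30,int(u0)-30:int(u0)+30]; 
    M=R.from_quat(s['rot']).as_matrix()
    for zc in ((40,) if n=='w10' else (42,44,46,48,50,52)):
        q=onz(s,u0,v0,zc); print('  z',zc,q.round(1),'tool',(M.T@(q-s['pos'])).round(1))
    print('  fit tool',(M.T@(f.x-s['pos'])).round(2))
    # plate edge yaw
E
```

```text
w10 256 c [490.06 209.05  39.6 ] rms 0.55 zmax 51.2 tcp [487.15 210.4  151.66]
  z 40 [489.7 209.9  40. ] tool [ -2.7  -0.2 111.7]
  fit tool [ -3.16  -0.93 112.06]
w11 255 c [ 510.03 -209.57   45.44] rms 0.61 zmax 57.0 tcp [ 504.36 -204.72  152.1 ]
  z 42 [ 510.9 -208.2   42. ] tool [ -5.9  -4.7 110.1]
  z 44 [ 510.4 -208.3   44. ] tool [ -5.4  -4.7 108.1]
  z 46 [ 509.8 -208.4   46. ] tool [ -4.8  -4.6 106.1]
  z 48 [ 509.2 -208.5   48. ] tool [ -4.2  -4.6 104.1]
  z 50 [ 508.7 -208.5   50. ] tool [ -3.7  -4.6 102.1]
  z 52 [ 508.1 -208.6   52. ] tool [ -3.1  -4.5 100.1]
  fit tool [ -4.82  -5.83 106.65]
```

```bash
python3 - <<'E'
from h import *
s=np.load('w11.npz')
P=lambda x,y,z: onz(s,(x+.5)/5-.5+200,(y+.5)/5-.5+120,z)
a,b=P(172,209,10),P(571,214,10); print(a.round(1),b.round(1),np.linalg.norm(a-b),np.degrees(np.arctan2(*(b-a)[[1,0]]))-90)
a,b=P(207,270,14),P(529,273,14); print(a.round(1),b.round(1),np.linalg.norm(a-b),np.degrees(np.arctan2(*(b-a)[[1,0]]))-90)
rel(507.4,-208.7,152,9.8)
E
```

```text
[ 472.3 -252.7   10. ] [ 460.7 -179.1   10. ] 74.49651306123104 8.976460514294445
[ 482.1 -244.1   14. ] [ 472.6 -185.3   14. ] 59.588008331070746 9.166375505754743
t 15.65 at [ 504.4 -204.8  152.2] yaw 9.82 tilt [-0.     0.001 -1.   ] F [-0.93  0.55 -6.15] w 35.9
shift units [-0.0091 -0.0176  0.0008] turn 0.0001
```

```bash
python3 -m pendant '[[-0.0091,-0.0176,0,0.004],[-0.0091,-0.0176,0,0.004],[-0.0091,-0.0176,0,0.004],[-0.0091,-0.0176,0,0.004]]'
python3 - <<'E'
from h import *
rel(507.4,-208.7,85,9.1); s=wrist('w12');crop('w12c',s['frame'],240,320,150,270,6)
from scipy.optimize import least_squares
for n,(u0,v0),r in (('w10',(278.8,213.3),9),('w12',(278.8,215),9)):
    s=np.load(n+'.npz'); C=wcloud(s); v,u=np.mgrid[:420,:560]
    m=(np.hypot(u-u0,v-v0)<r)&(s['z_map']>0); p=C[m]
    med=np.median(p,0); p=p[np.linalg.norm(p-med,axis=1)<14]
    f=least_squares(lambda c:np.linalg.norm(p-c,axis=1)-11,med-[0,0,11],loss='soft_l1')
    M=R.from_quat(s['rot']).as_matrix()
    print(n,'c',f.x.round(2),'tool',(M.T@(f.x-s['pos'])).round(2))
E
```

```text
time: 16.15
eef_pos: [507.4, -210.0, 152.3]
ee_rot: [-0.079, 0.997, 0.0, -0.0]
force: [0.0, -0.5, -4.9]
width: 35.5
t 16.15 at [ 507.4 -210.   152.3] yaw 9.05 tilt [-0.  0. -1.] F [ 0.01 -0.52 -4.92] w 35.5
shift units [-0.0009  0.005   0.2692] turn -0.0003
w10 c [490.06 209.05  39.6 ] tool [ -3.16  -0.93 112.06]
w12 c [ 510.03 -209.51   45.47] tool [-2.6900e+00  3.0000e-02  1.0684e+02]
```

View pics/w12c.png

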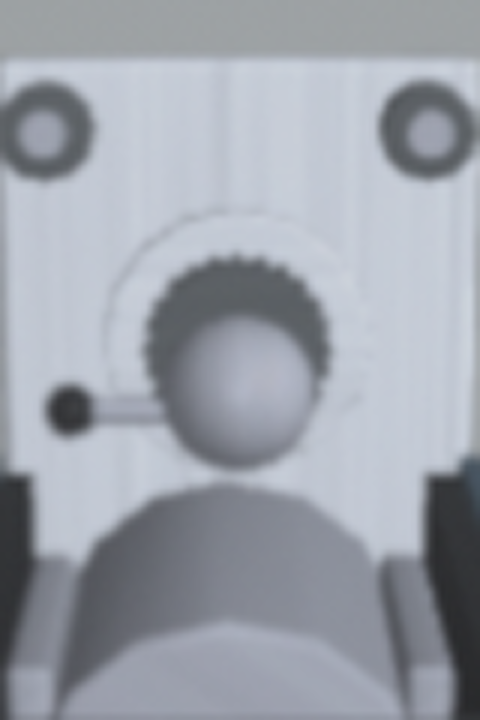

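```bash
python3 - <<'E'
from h import *
for n,(cx,cy),zc in (('w10',(233,380),40),('w12',(239.5,391.5),45.8)):
    s=np.load(n+'.npz'); M=R.from_quat(s['rot']).as_matrix()
    q=onz(s,(cx+.5)/6-.5+240,(cy+.5)/6-.5+150,zc); print(n,(M.T@(q-s['pos'])).round(2))
    # refine the circle outline by Hough
    g=cv2.cvtColor(s['frame'][150:250,240:320],cv2.COLOR_RGB2GRAY); g=cv2.resize(g,None,fx=6,fy=6,interpolation=cv2.INTER_CUBIC)
    c=cv2.HoughCircles(g,cv2.HOUGH_GRADIENT,1,100,param1=60,param2=15,minRadius=65,maxRadius=85); print(None if c is None else c[0].round(1))
rel(507.4,-208.7,85,9.1)
E
```

```text
w10 [ -2.33  -0.51 111.66]
None
w12 [ -2.32   0.38 106.51]
[[238.5 397.5  72.7]]
t 16.2 at [ 507.4 -210.   152.3] yaw 9.05 tilt [-0.  0. -1.] F [ 0.02  0.27 -5.6 ] w 35.6
shift units [-0.0009  0.0051  0.2692] turn -0.0003
```

```bash
python3 -m pendant '[[-0.001,0.0047,0.05,0],[-0.001,0.0047,0.15,0],[-0.001,0.0047,0.23,0],[-0.001,0.0047,0.27,0],[-0.001,0.0047,0.28,0],[-0.001,0.0047,0.28,0],[-0.001,0.0047,0.28,0]]'
python3 - <<'E'
from h import *
rel(507.6,-208.8,48.1,9.1)
f=cams.snapshot('side');crop('s13',f['frame'],230,370,120,240,5)
f=cams.snapshot('scene');crop('c13',f['frame'],260,380,190,290,6)
E
```

```text
time: 17.08
eef_pos: [507.9, -209.0, 82.9]
ee_rot: [-0.079, 0.997, -0.0, 0.0]
force: [-0.7, -0.6, -5.2]
width: 36.4
t 17.07 at [ 507.9 -209.    82.9] yaw 9.04 tilt [ 0.001 -0.001 -1.   ] F [-0.75 -0.62 -5.15] w 36.4
shift units [0.001  0.0012 0.1392] turn -0.0003
```

View pics/s13.png

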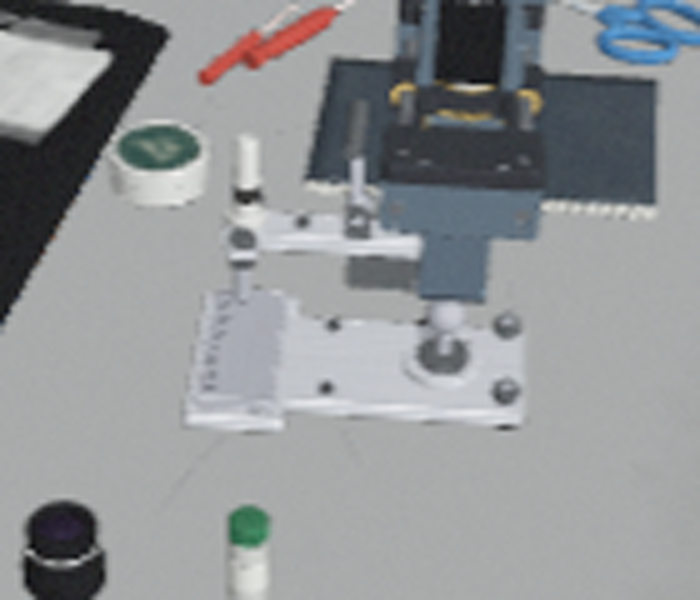

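View pics/c13.png

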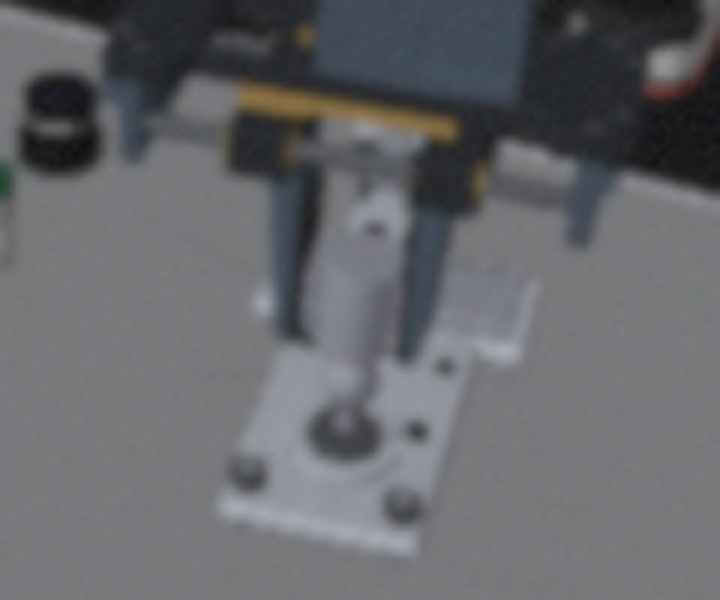

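```bash
python3 -m pendant '[[0,0.001,0.01,0],[0,0.001,0.02,0],[0,0.001,0.03,0],[0,0.001,0.04,0],[0,0.001,0.048,0],[0,0.001,0.048,0]]'
python3 -c "
from h import *
rel(507.6,-208.8,48.1,9.1)"
```

```text
time: 17.92
eef_pos: [507.4, -208.6, 70.1]
ee_rot: [-0.079, 0.997, 0.0, -0.0]
force: [0.3, 0.5, -5.4]
width: 35.5
t 17.93 at [ 507.4 -208.6   70.1] yaw 9.05 tilt [-0.  0. -1.] F [ 0.28  0.53 -5.41] w 35.5
shift units [-0.0007 -0.001   0.0881] turn -0.0003
```

```bash
python3 -m pendant '[[0,0,0.012,0],[0,0,0.024,0],[0,0,0.036,0],[0,0,0.036,0]]'
python3 -c "
from h import *
rel(507.6,-208.8,48.1,9.1)"
```

```text
time: 18.42
eef_pos: [507.3, -208.5, 61.0]
ee_rot: [-0.079, 0.997, 0.0, -0.0]
force: [-0.5, 0.2, -5.6]
width: 35.4
t 18.43 at [ 507.3 -208.5   61. ] yaw 9.05 tilt [-0.  0. -1.] F [-0.54  0.17 -5.64] w 35.4
shift units [-0.001  -0.0012  0.0516] turn -0.0003
```

```bash
python3 -m pendant '[[0,0,0.008,0],[0,0,0.016,0],[0,0,0.024,0],[0,0,0.03,0],[0,0,0.03,0]]'
python3 -c "
from h import *
rel(507.6,-208.8,48.1,9.1)"
```

```text
time: 19.05
eef_pos: [507.4, -208.6, 53.7]
ee_rot: [-0.079, 0.997, 0.0, -0.0]
force: [-0.8, -0.1, -6.4]
width: 35.9
t 19.05 at [ 507.4 -208.6   53.7] yaw 9.04 tilt [-0.  0. -1.] F [-0.78 -0.07 -6.38] w 35.9
shift units [-0.0007 -0.001   0.0224] turn -0.0003
```

```bash
python3 -m pendant '[[0,0,0.004,0],[0,0,0.008,0],[0,0,0.012,0],[0,0,0.012,0]]'
python3 -m pendant '[[0,0,0.003,0],[0,0,0.004,0],[0,0,0.004,0]]'

```

```text
time: 19.55
eef_pos: [507.4, -208.6, 50.7]
ee_rot: [-0.079, 0.997, 0.0, -0.0]
force: [0.5, -0.3, -4.3]
width: 35.8
time: 19.92
eef_pos: [507.5, -208.6, 49.8]
ee_rot: [-0.079, 0.997, -0.0, -0.0]
force: [0.9, 0.7, -6.0]
width: 35.9
```

```bash
python3 -m pendant '[[0,0,0.003,0],[0,0,0.004,0],[0,0,0.004,0]]'
python3 -m pendant '[[0,0,0.002,0],[0,0,0.002,0]]'

```

```text
time: 20.3
eef_pos: [507.5, -208.6, 48.8]
ee_rot: [-0.079, 0.997, 0.0, 0.0]
force: [-0.2, 0.1, -5.1]
width: 35.6
time: 20.55
eef_pos: [507.5, -208.6, 48.3]
ee_rot: [-0.079, 0.997, -0.0, 0.0]
force: [-0.7, 0.4, -4.0]
width: 35.4
```

```bash
python3 -m pendant '[[0,0,0.002,0],[0,0,0.002,0]]'
python3 -m pendant '[[0,0,0.002,0],[0,0,0.002,0]]'

```

```text
time: 20.8
eef_pos: [507.6, -208.7, 48.1]
ee_rot: [-0.079, 0.997, -0.0, 0.0]
force: [-0.5, 1.4, 2.4]
width: 35.9
time: 21.05
eef_pos: [507.6, -208.7, 47.9]
ee_rot: [-0.079, 0.997, -0.0, 0.0]
force: [-2.8, 1.8, 11.7]
width: 35.8
```

```bash
python3 -m pendant '[[0,0,-0.002,0],[0,0,-0.002,0],[0,0,-0.002,0]]'
python3 -m pendant '[[0,0,0,0],[0,0,0,0],[0,0,0,0],[0,0,0,0]]' 1 10
python3 -m pendant '[[0,0,0,0],[0,0,0,0],[0,0,0,0],[0,0,0,0]]' 1 3
python3 - <<'E'
from h import *
s=wrist('w14')
f=cams.snapshot('side');crop('s14',f['frame'],230,370,120,240,5)
E
```

```text
time: 21.42
eef_pos: [507.6, -208.7, 48.0]
ee_rot: [-0.079, 0.997, -0.0, 0.0]
force: [-1.4, 1.6, 7.6]
width: 35.8
time: 21.92
eef_pos: [507.6, -208.7, 47.9]
ee_rot: [-0.079, 0.997, -0.0, 0.0]
force: [-1.1, 0.7, 6.1]
width: 36.0
time: 22.42
eef_pos: [507.6, -208.7, 47.9]
ee_rot: [-0.079, 0.997, -0.0, 0.0]
force: [-0.2, 1.4, 4.5]
width: 35.8
```

View pics/s14.png

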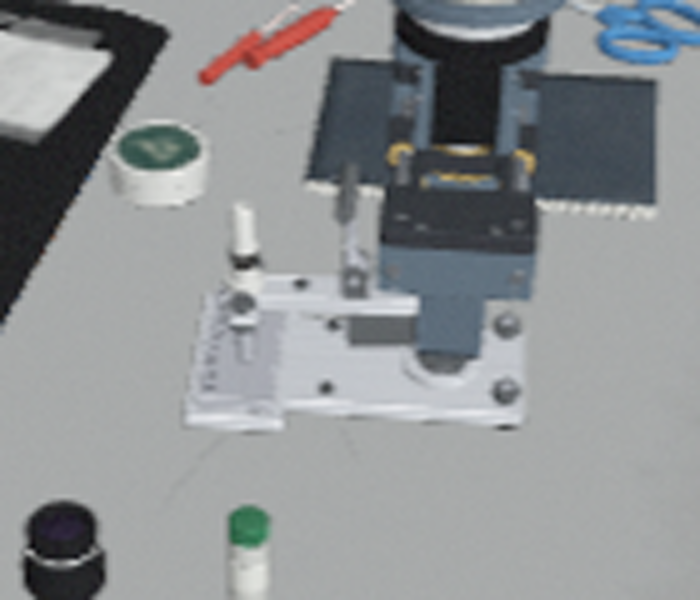

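```bash
python3 -m pendant '[[0,0,0,0],[0,0,0,0],[0,0,0,0],[0,0,0,0],[0,0,-0.04,0],[0,0,-0.15,0],[0,0,-0.3,0],[0,0,-0.45,0],[0,0,-0.5,0],[0,0,-0.5,0],[0,0,-0.5,0]]' -1
python3 - <<'E'
from h import *
rel(507.4,-208.7,48,9.1)
s=wrist('w15')
f=cams.snapshot('side');crop('s15',f['frame'],230,370,120,240,5);np.savez('s15.npz',**f)
E
```

```text
time: 23.9
eef_pos: [506.9, -208.3, 171.9]
ee_rot: [-0.079, 0.997, 0.0, -0.001]
force: [0.6, -0.8, 0.2]
width: 91.3
t 23.9 at [ 506.9 -208.3  171.9] yaw 9.05 tilt [-0.001  0.001 -1.   ] F [ 0.65 -0.81  0.19] w 91.3
shift units [-0.0023 -0.0023  0.4954] turn -0.0003
```

View pics/s15.png

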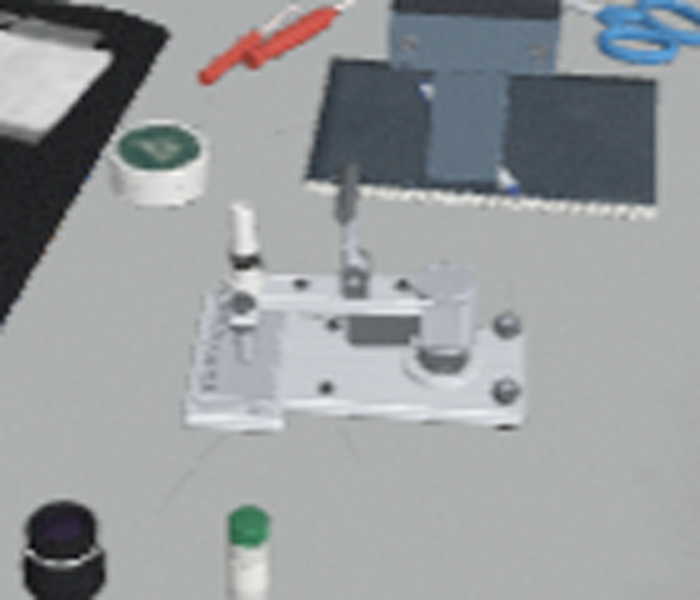

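View pics/w15.png

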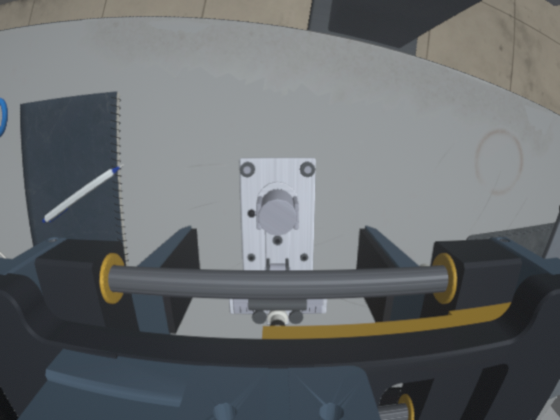

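```bash
python3 - <<'E'
from h import *
f=np.load('s15.npz'); ax=np.array([np.cos(np.radians(9.1)),np.sin(np.radians(9.1))]);n=np.array([-ax[1],ax[0]])
def an(C,nm):
    C=C.reshape(-1,3); d=C[:,:2]-[509.8,-208.4]; a=d@ax; b=d@n
    m=(a>35)&(a<75)&(abs(b)<28)&(C[:,2]>112)&(C[:,2]<130); print(nm,'bar a',np.percentile(a[m],[1,25,50,75,99]).round(1),'b',np.percentile(b[m],[1,50,99]).round(1),'z',np.percentile(C[m,2],[1,50,99]).round(1),m.sum())
    m=(abs(a)<14)&(abs(b)<14)&(C[:,2]>58)&(C[:,2]<80); print('  cuptop a',np.percentile(a[m],[1,50,99]).round(1),'b',np.percentile(b[m],[1,50,99]).round(1),C[m,2].mean().round(1))
    m2=(a>65)&(a<95)&(abs(b)<9)&(C[:,2]>40)&(C[:,2]<70); 
    if m2.sum()>10: print('  barplate slope deg',np.degrees(np.polyfit(a[m2],C[m2,2],1)[0]).round(2),m2.sum())
an(cloud(f),'side')
c=cams.snapshot('scene'); an(cloud(c),'scene'); crop('c15',c['frame'],260,380,190,290,6)
w=np.load('w15.npz'); an(wcloud(w),'wrist')
rel(509.8+54*ax[0],-208.4+54*ax[1],110.5,9.1)
E
```

```text
side bar a [49.9 52.  54.3 56.8 59.5] b [-20.5   7.4  24.7] z [113.4 121.  124.8] 45
  cuptop a [-13.8  -0.6  12.5] b [-12.    3.4  13.6] 65.7
  barplate slope deg -0.3 54
scene bar a [47.7 49.5 50.4 52.6 57.1] b [-23.5  -1.5  19.8] z [113.3 120.5 123.7] 90
  cuptop a [-13.7  -4.3  12.9] b [-13.6   0.2  13.9] 66.0
  barplate slope deg -6.68 13
wrist bar a [49.2 50.5 52.3 54.4 57.5] b [-22.6  -1.1  20.3] z [118.8 122.2 124.3] 663
  cuptop a [-13.5  -0.3  13.4] b [-13.8  -0.3  13.3] 67.1
t 24.05 at [ 507.  -208.4  171.8] yaw 9.04 tilt [-0.002  0.001 -1.   ] F [ 1.54  0.51 -0.19] w 91.1
shift units [-0.2273 -0.0018  0.245 ] turn -0.0003
```

View pics/c15.png

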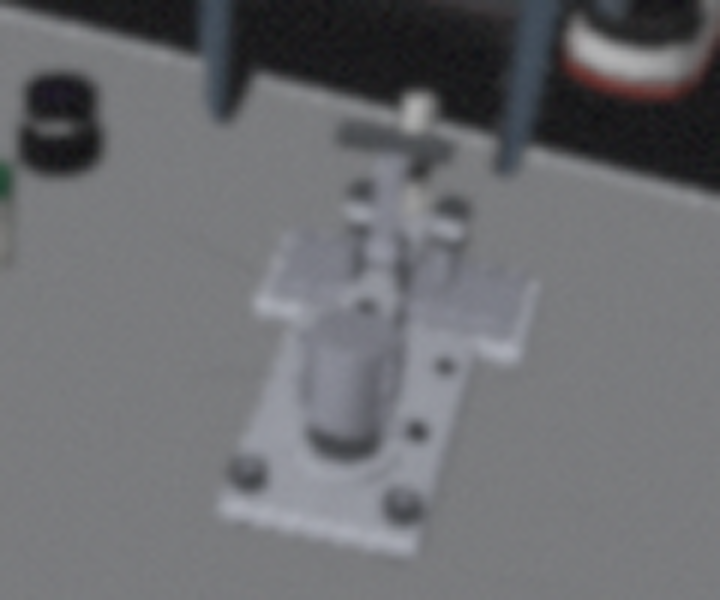

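```bash
python3 -m pendant '[[-0.12,-0.005,0,0],[-0.2,-0.005,0,0],[-0.228,-0.005,0.05,0],[-0.228,-0.005,0.15,0],[-0.228,-0.005,0.22,0],[-0.228,-0.005,0.245,0],[-0.228,-0.005,0.245,0],[-0.228,-0.005,0.245,0]]' -0.2 8
python3 - <<'E'
from h import *
ax=np.array([np.cos(np.radians(9.1)),np.sin(np.radians(9.1))]);
rel(509.8+54*ax[0],-208.4+54*ax[1],110.5,9.1)
s=wrist('w16');crop('w16c',s['frame'],160,400,180,350,3)
E
```

```text
time: 25.05
eef_pos: [564.1, -201.1, 112.1]
ee_rot: [-0.079, 0.997, -0.0, 0.0]
force: [-0.4, 0.3, 0.2]
width: 54.8
t 25.05 at [ 564.1 -201.1  112.1] yaw 9.04 tilt [ 0.001 -0.    -1.   ] F [-0.43  0.25  0.2 ] w 54.8
shift units [0.0033 0.0054 0.0063] turn -0.0003
```

View pics/w16c.png

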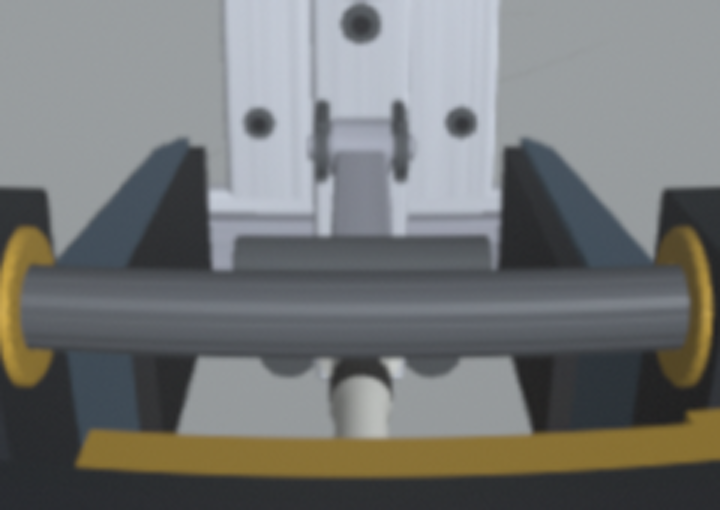

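```bash
python3 -m pendant '[[0,0.004,0.004,0],[0,0.004,0.004,0]]'
python3 -m pendant '[[0,0,0,0],[0,0,0,0],[0,0,0,0],[0,0,0,0],[0,0,0,0]]' 1 12
python3 - <<'E'
from h import *
rel(563.1,-199.9,110.5,9.1)
E
```

```text
time: 25.35
eef_pos: [563.8, -199.8, 110.8]
ee_rot: [-0.079, 0.997, -0.0, 0.0]
force: [-0.2, 0.9, 0.0]
width: 54.5
time: 25.98
eef_pos: [563.8, -199.9, 110.6]
ee_rot: [-0.079, 0.997, -0.0, 0.0]
force: [-0.7, 0.3, 1.7]
width: 43.7
t 25.98 at [ 563.8 -199.9  110.6] yaw 9.05 tilt [ 0. -0. -1.] F [-0.67  0.28  1.68] w 43.7
shift units [0.0028 0.0005 0.0004] turn -0.0003
```

```bash
python3 -m pendant '[[0.009,0,0.001,0],[0.0192,0,0.001,0],[0.0384,0,0.002,0],[0.0612,0,0.005,0],[0.0835,0,0.011,0],[0.105,0,0.0195,0],[0.105,0,0.0195,0]]'
python3 - <<'E'
from h import *
rel(563.1,-199.9,110.5,9.1)
f=cams.snapshot('side');crop('s17',f['frame'],230,370,120,240,5)
E
```

```text
time: 26.85
eef_pos: [536.9, -204.1, 105.3]
ee_rot: [-0.079, 0.997, 0.0, -0.001]
force: [-1.7, -1.3, 2.4]
width: 43.5
t 26.85 at [ 536.9 -204.1  105.3] yaw 9.03 tilt [-0.001  0.    -1.   ] F [-1.75 -1.33  2.41] w 43.5
shift units [-1.06e-01  1.00e-04 -2.08e-02] turn -0.0004
```

View pics/s17.png

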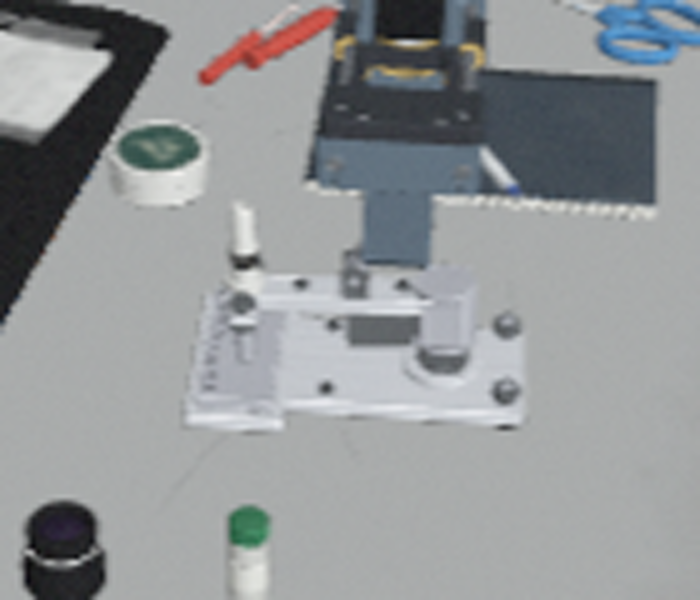

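```bash
python3 -m pendant '[[0.0202,0,0.011,0],[0.039,0,0.0243,0],[0.0561,0,0.0397,0],[0.0712,0,0.0571,0],[0.0841,0,0.0762,0],[0.0947,0,0.0967,0],[0.1027,0,0.1183,0],[0.1027,0,0.1183,0],[0.1027,0,0.1183,0]]'
python3 - <<'E'
from h import *
ax=np.array([np.cos(np.radians(9.1)),np.sin(np.radians(9.1))]);
rel(509.8-.6*ax[0],-208.4-.6*ax[1],45.7+30-8,9.1)
f=cams.snapshot('side');crop('s18',f['frame'],230,370,120,240,5)
s=wrist('w18');crop('w18c',s['frame'],160,400,180,350,3)
E
```

```text
time: 28.02
eef_pos: [512.3, -207.9, 75.9]
ee_rot: [-0.079, 0.997, 0.0, -0.0]
force: [-1.3, -1.0, 0.4]
width: 43.6
t 28.02 at [ 512.3 -207.9   75.9] yaw 9.05 tilt [-0.001  0.    -1.   ] F [-1.3  -1.01  0.38] w 43.6
shift units [ 0.0124 -0.0004  0.0327] turn -0.0003
```

View pics/w18c.png

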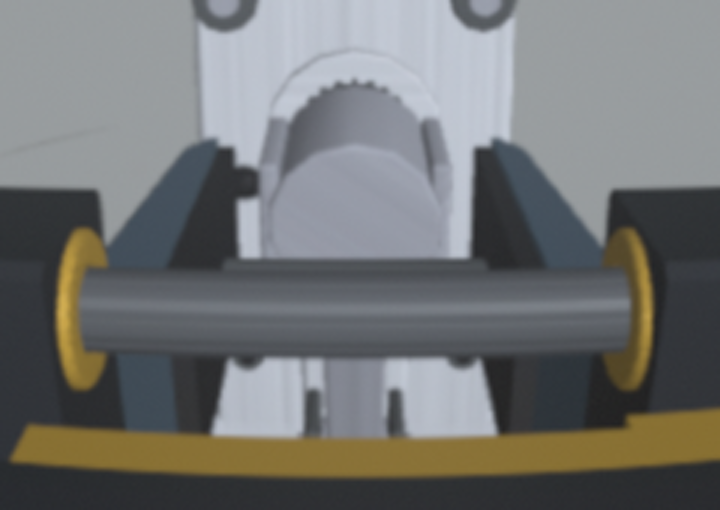

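```bash
python3 -m pendant '[[0.002,0,0.005,0],[0.004,0,0.01,0],[0.005,0,0.015,0],[0.005,0,0.015,0]]' 1 20
python3 -m pendant '[[0.001,0,0.004,0],[0.002,0,0.008,0],[0.002,0,0.008,0]]'
python3 -m pendant '[[0.000,0,0.004,0],[0.00,0,0.004,0]]'

```

```text
time: 28.62
eef_pos: [511.3, -208.2, 72.3]
ee_rot: [-0.079, 0.997, 0.0, 0.0]
force: [-2.9, 1.6, 2.6]
width: 43.7
time: 29.0
eef_pos: [510.8, -208.4, 70.3]
ee_rot: [-0.079, 0.997, -0.0, 0.0]
force: [-2.5, 0.7, 2.7]
width: 43.2
time: 29.25
eef_pos: [510.7, -208.4, 69.3]
ee_rot: [-0.079, 0.997, 0.0, -0.0]
force: [-3.2, -0.0, 3.6]
width: 43.3
```

```bash
python3 -m pendant '[[0.000,0,0.003,0],[0.00,0,0.004,0],[0,0,0.004,0]]'
python3 -m pendant '[[0.000,0,0.003,0],[0.00,0,0.004,0],[0,0,0.004,0]]'

```

```text
time: 29.62
eef_pos: [510.6, -208.3, 68.3]
ee_rot: [-0.079, 0.997, 0.0, -0.0]
force: [-5.3, 0.7, 4.2]
width: 43.5
time: 30.0
eef_pos: [510.5, -208.3, 67.3]
ee_rot: [-0.079, 0.997, 0.0, -0.0]
force: [-5.0, 0.5, 4.1]
width: 43.4
```

```bash
python3 -m pendant '[[0.001,0,0.003,0],[0.002,0,0.004,0],[0.002,0,0.004,0]]'
python3 -m pendant '[[0.000,0,0.003,0],[0.00,0,0.004,0],[0,0,0.004,0]]'
python3 - <<'E'
from h import *
s=wrist('w19');crop('w19c',s['frame'],160,400,180,350,3)
E
```

```text
time: 30.38
eef_pos: [510.3, -208.4, 66.4]
ee_rot: [-0.079, 0.997, -0.0, 0.0]
force: [-3.5, 1.0, 2.9]
width: 43.3
time: 30.75
eef_pos: [510.2, -208.4, 65.3]
ee_rot: [-0.079, 0.997, 0.0, -0.0]
force: [-4.9, 1.3, 3.0]
width: 43.5
```

View pics/w19c.png

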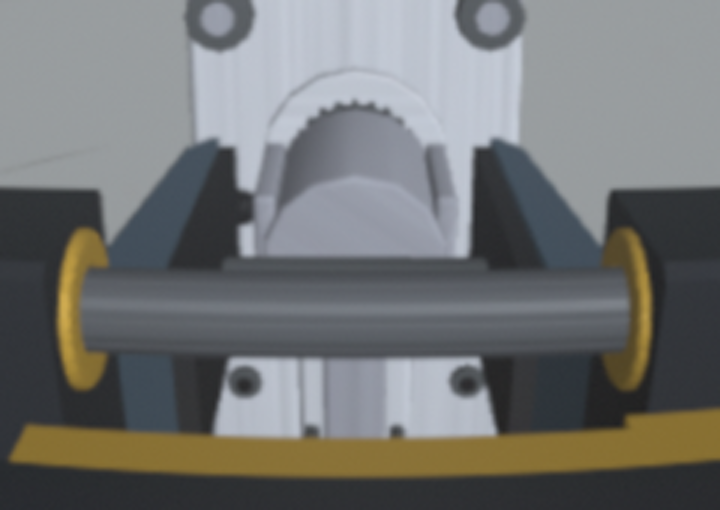

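```bash
python3 -m pendant '[[0,0,0.003,0],[0.00,0,0.004,0],[0.00,0,0.004,0]]'
python3 -m pendant '[[0.000,0,0.003,0],[0.00,0,0.004,0],[0,0,0.004,0]]'
python3 - <<'E'
from h import *
f=cams.snapshot('side');crop('s20',f['frame'],230,370,120,240,5)
E
```

```text
time: 31.18
eef_pos: [510.2, -208.4, 64.3]
ee_rot: [-0.079, 0.997, 0.0, -0.0]
force: [-4.5, 0.5, 2.8]
width: 43.3
time: 31.55
eef_pos: [510.2, -208.4, 63.3]
ee_rot: [-0.079, 0.997, 0.0, -0.0]
force: [-4.6, 0.8, 3.9]
width: 43.4
```

View pics/s20.png

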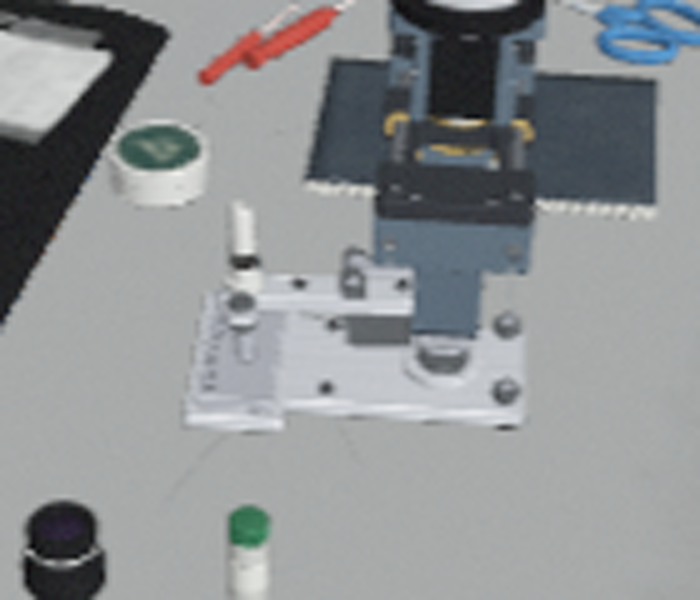

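```bash
python3 -m pendant '[[0,0,0,0],[0,0,0,0],[0,0,-0.05,0],[0,0,-0.15,0],[0,0,-0.28,0],[0,0,-0.36,0],[0,0,-0.36,0],[0,0,-0.36,0]]' -1
python3 - <<'E'
from h import *
w=wrist('w21');crop('w21c',w['frame'],200,350,130,300,4)
rel(509.8,-208.4,90,9.1)
ax=np.array([np.cos(np.radians(9.1)),np.sin(np.radians(9.1))]);n=np.array([-ax[1],ax[0]])
def an(C,nm):
    C=C.reshape(-1,3); d=C[:,:2]-[509.8,-208.4]; a=d@ax; b=d@n
    m=(a>-12)&(a<12)&(abs(b)<26)&(C[:,2]>72)&(C[:,2]<95); print(nm,'bar a',np.percentile(a[m],[1,25,50,75,99]).round(1),'b',np.percentile(b[m],[1,50,99]).round(1),'z',np.percentile(C[m,2],[1,50,90,99]).round(1),m.sum())
    m=(a>-14)&(a<-7)&(abs(b)<8)&(C[:,2]>58)&(C[:,2]<73); print('  cuptop',np.median(C[m,2]).round(1),m.sum())
an(wcloud(w),'wrist')
f=cams.snapshot('side'); an(cloud(f),'side');crop('s21',f['frame'],230,370,120,240,5)
E
```

```text
time: 32.6
eef_pos: [510.1, -208.3, 153.2]
ee_rot: [-0.079, 0.997, 0.0, -0.0]
force: [-1.0, 0.1, 0.5]
width: 91.0
t 32.65 at [ 509.9 -208.2  152.8] yaw 9.04 tilt [-0.001  0.    -1.   ] F [ 0.5  -0.19  0.13] w 91.0
shift units [ 0.0005 -0.0008  0.2513] turn -0.0003
wrist bar a [-3.8 -2.1  0.4  3.5 11.5] b [-22.6  -1.6  20.1] z [74.8 79.6 81.1 81.9] 855
  cuptop 67.8 203
side bar a [-3.3 -0.6  2.2  4.9 10.3] b [-23.5   3.6  22.8] z [72.5 78.  80.8 82. ] 54
  cuptop 67.5 12
```

View pics/w21c.png

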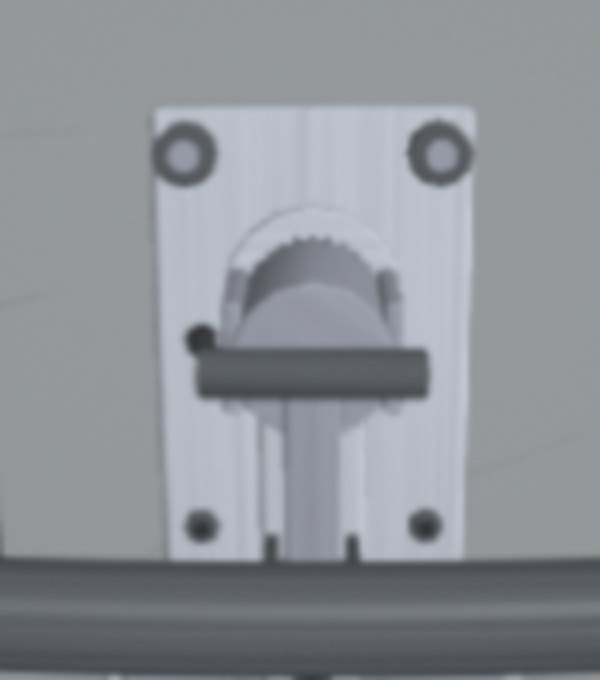

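View pics/s21.png

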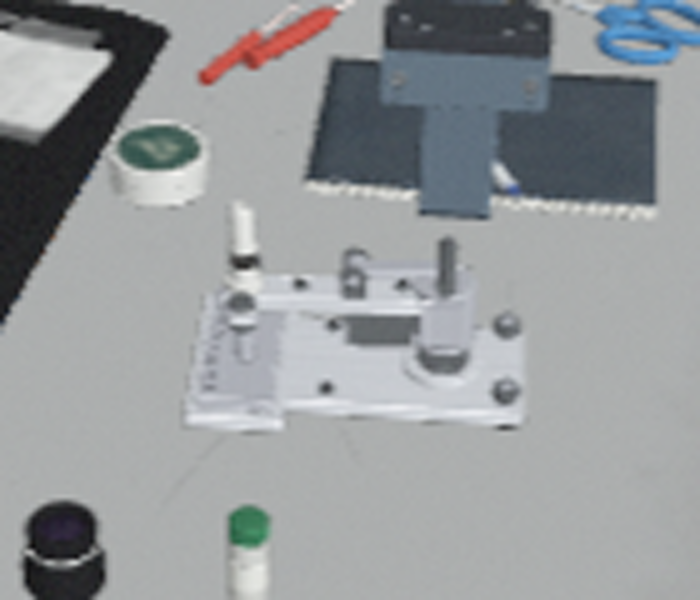

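```bash
python3 -m pendant '[[0,0,0,0],[0,0,0.05,0],[0,0,0.12,0],[0,0,0.18,0],[0,0,0.215,0],[0,0,0.23,0],[0,0,0.23,0],[0,0,0.23,0]]' 1 20
python3 -m pendant '[[0,0,0.004,0],[0,0,0.008,0],[0,0,0.008,0]]'

```

```text
time: 33.7
eef_pos: [510.6, -208.6, 96.3]
ee_rot: [-0.079, 0.997, -0.0, 0.0]
force: [-0.1, -0.4, 0.5]
width: 14.4
time: 34.08
eef_pos: [510.3, -208.4, 93.9]
ee_rot: [-0.079, 0.997, 0.0, 0.0]
force: [0.0, -0.4, -0.4]
width: 0.1
```

```bash
python3 -m pendant '[[0,0,0.004,0],[0,0,0.004,0],[0,0,0.004,0]]'
python3 -m pendant '[[0,0,0.002,0],[0,0,0.003,0],[0,0,0.003,0]]'

```

```text
time: 34.45
eef_pos: [510.3, -208.4, 92.9]
ee_rot: [-0.079, 0.997, 0.0, -0.0]
force: [-0.1, 0.7, 0.8]
width: 0.6
time: 34.83
eef_pos: [510.3, -208.4, 92.1]
ee_rot: [-0.079, 0.997, -0.0, 0.0]
force: [-0.1, 0.4, 1.3]
width: -0.1
```

```bash
python3 -m pendant '[[0,0,0.002,0],[0,0,0.002,0],[0,0,0.002,0]]'
python3 -m pendant '[[0,0,0.002,0],[0,0,0.002,0],[0,0,0.002,0]]'

```

```text
time: 35.2
eef_pos: [510.3, -208.4, 91.6]
ee_rot: [-0.079, 0.997, -0.0, -0.0]
force: [-0.5, -0.6, 2.7]
width: 0.1
time: 35.58
eef_pos: [510.3, -208.5, 91.3]
ee_rot: [-0.079, 0.997, -0.0, 0.0]
force: [-1.9, 0.3, 7.0]
width: 0.7
```

```bash
python3 -m pendant '[[0,0,0.001,0],[0,0,0.001,0]]'
python3 -m pendant '[[0,0,0.001,0],[0,0,0.001,0]]'

```

```text
time: 35.83
eef_pos: [510.3, -208.5, 91.2]
ee_rot: [-0.079, 0.997, -0.0, 0.0]
force: [-3.2, -0.4, 9.1]
width: 0.7
time: 36.08
eef_pos: [510.3, -208.5, 91.0]
ee_rot: [-0.079, 0.997, -0.0, 0.0]
force: [-4.5, 0.1, 10.7]
width: 0.6
```

```bash
python3 -m pendant '[[0,0,0.001,0],[0,0,0.001,0]]'
python3 -m pendant '[[0,0,0.001,0],[0,0,0.001,0]]'

```

```text
time: 36.33
eef_pos: [510.3, -208.5, 90.9]
ee_rot: [-0.079, 0.997, -0.0, 0.0]
force: [-3.7, 1.0, 13.9]
width: 0.4
time: 36.58
eef_pos: [510.4, -208.6, 90.8]
ee_rot: [-0.079, 0.997, -0.0, 0.0]
force: [-5.0, 1.0, 15.8]
width: 0.2
```

```bash
python3 -m pendant '[[0,0,-0.01,0],[0,0,-0.1,0],[0,0,-0.2,0],[0,0,-0.25,0],[0,0,-0.25,0],[0,0,-0.25,0]]'
python3 - <<'E'
from h import *
w=wrist('w22')
rel(509.8,-208.4,90,9.1)
ax=np.array([np.cos(np.radians(9.1)),np.sin(np.radians(9.1))]);n=np.array([-ax[1],ax[0]])
def an(C,nm):
    C=C.reshape(-1,3); d=C[:,:2]-[509.8,-208.4]; a=d@ax; b=d@n
    m=(a>-12)&(a<8)&(abs(b)<26)&(C[:,2]>72)&(C[:,2]<95); print(nm,'bar a',np.percentile(a[m],[1,50,99]).round(1),'b',np.percentile(b[m],[1,50,99]).round(1),'z',np.percentile(C[m,2],[1,50,90,99]).round(1),m.sum())
    m=(a>-14)&(a<-7)&(abs(b)<8)&(C[:,2]>58)&(C[:,2]<72); print('  cuptop',np.median(C[m,2]).round(1),m.sum())
    for lo,hi in((8,14),(14,20),(20,26),(26,32),(32,38)):
        m=(a>lo)&(a<hi)&(abs(b)<4)&(C[:,2]>60)&(C[:,2]<95)
        if m.any(): print('   lever strip',lo,np.median(C[m,2]).round(1),m.sum())
for q in ('w21','w22'): an(wcloud(np.load(q+'.npz')),q)
f=cams.snapshot('side'); an(cloud(f),'side');crop('s22',f['frame'],230,370,120,240,5)
E
```

```text
time: 37.33
eef_pos: [509.9, -208.2, 151.8]
ee_rot: [-0.079, 0.997, 0.0, -0.0]
force: [-0.1, 0.6, -0.1]
width: 0.7
t 37.38 at [ 509.9 -208.2  151.7] yaw 9.04 tilt [-0.001  0.001 -1.   ] F [ 0.55 -0.28  0.58] w 0.5
shift units [ 1.000e-04 -1.100e-03  2.468e-01] turn -0.0003
w21 bar a [-3.9 -0.2  7.4] b [-22.6  -1.2  20.1] z [74.8 79.7 81.1 82. ] 786
  cuptop 67.8 203
   lever strip 8 76.8 80
   lever strip 14 76.4 76
   lever strip 20 75.9 76
   lever strip 26 75.3 66
   lever strip 32 74.8 65
w22 bar a [-3.8 -0.7  5.7] b [-23.1  -1.4  20.2] z [75.5 79.2 80.4 81.2] 669
  cuptop 67.6 196
   lever strip 8 76.2 16
   lever strip 14 75.5 13
   lever strip 20 75.6 15
   lever strip 26 75.1 14
   lever strip 32 74.8 11
side bar a [-3.3  1.9  7.7] b [-19.5   5.1  24. ] z [73.  78.1 81.3 82.2] 47
  cuptop 65.8 11
   lever strip 8 71.0 5
   lever strip 14 65.3 9
   lever strip 20 70.2 13
   lever strip 26 74.2 6
   lever strip 32 68.2 4
```

View pics/s22.png

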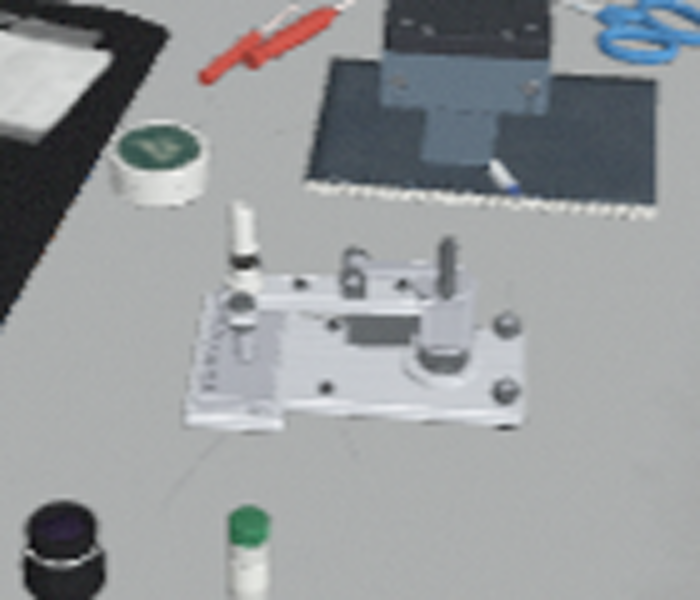

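View pics/w22.png

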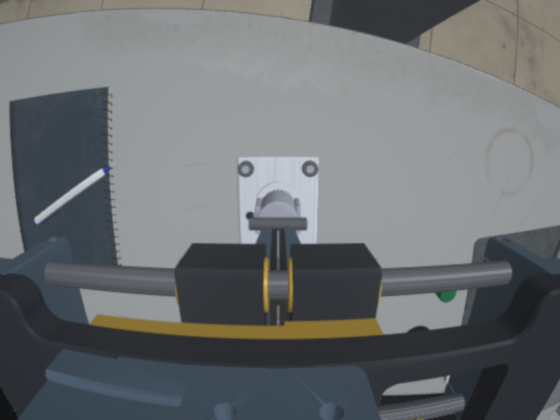

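```bash
python3 - <<'E'
from h import *
def an(q,o,yaw,dz):
    C=wcloud(np.load(q+'.npz')).reshape(-1,3); ax=np.array([np.cos(np.radians(yaw)),np.sin(np.radians(yaw))]);n=np.array([-ax[1],ax[0]])
    d=C[:,:2]-o; a=d@ax; b=d@n; z=C[:,2]
    m=(a>-7)&(a<5)&(abs(b)<21)&(abs(b)>8)&(z>68+dz)&(z<90+dz); t=np.percentile(z[m],[50,90,97])
    m=(a>-14)&(a<-8)&(abs(b)<8)&(z>53+dz)&(z<67+dz); c=np.median(z[m])
    m=(a>9)&(a<36)&(abs(b)<4)&(z>64+dz)&(z<90+dz); s=np.polyfit(a[m],z[m],1) if m.sum()>8 else None
    m2=(a>54)&(a<75)&(abs(b)<7)&(z>35)&(z<70); s2=np.polyfit(a[m2],z[m2],1)[0] if m2.sum()>20 else None
    print(q,'bar',t.round(1),'cup',c.round(1),'diff',(t-c).round(1),'strip',s,'armbar slope',s2,m2.sum())
an('w1',[489.8,209.8],-7.3,0);an('w2',[489.8,209.8],-7.3,0)
an('w21',[509.8,-208.4],9.1,5.7);an('w22',[509.8,-208.4],9.1,5.7)
C=wcloud(np.load('w15.npz')).reshape(-1,3)
E
```

```text
w1 bar [73.3 74.5 75.1] cup 61.0 diff [12.3 13.5 14.1] strip [8.40373408e-03 7.06215318e+01] armbar slope 0.0549645278612432 256
w2 bar [73.4 74.5 74.8] cup 61.3 diff [12.1 13.2 13.6] strip [-3.21003698e-02  7.11803092e+01] armbar slope -0.026946552221473158 225
w21 bar [79.9 81.1 81.5] cup 67.8 diff [12.1 13.3 13.7] strip [-0.08159659 77.70921753] armbar slope None 1
w22 bar [79.3 80.4 80.9] cup 67.6 diff [11.7 12.8 13.2] strip [-6.83159321e-02  7.70309319e+01] armbar slope None 2
```

```bash
python3 -m pendant '[[-0.03,0,-0.05,0],[-0.09,0,-0.12,0],[-0.15,0,-0.12,0],[-0.18,0,-0.12,0],[-0.18,0,-0.12,0],[-0.18,0,-0.12,0]]'
python3 - <<'E'
from h import *
w=wrist('w23');crop('w23c',w['frame'],200,350,130,300,4)
rel(509.8,-208.4,90,9.1)
C=wcloud(w).reshape(-1,3); ax=np.array([np.cos(np.radians(9.1)),np.sin(np.radians(9.1))]);n=np.array([-ax[1],ax[0]])
d=C[:,:2]-[509.8,-208.4]; a=d@ax; b=d@n; z=C[:,2]
for lo in range(-20,135,6):
    m=(a>lo)&(a<lo+6)&(abs(b)<6)&(z>4); m2=(a>lo)&(a<lo+6)&(abs(abs(b)-18)<3)&(z>4)
    if m.sum()>3: print(lo,np.percentile(z[m],[10,50,90]).round(1),m.sum(),'| side',np.percentile(z[m2],[10,50,90]).round(1) if m2.sum()>3 else '')
E
```

```text
time: 38.17
eef_pos: [554.1, -201.2, 182.1]
ee_rot: [-0.079, 0.997, 0.0, -0.001]
force: [0.5, 0.2, 0.2]
width: 0.3
t 38.23 at [ 554.2 -201.3  182.3] yaw 9.04 tilt [-0.001  0.    -1.   ] F [ 0.7  -0.54  0.82] w 0.4
shift units [ 1.796e-01 -2.000e-04  3.692e-01] turn -0.0003
-20 [15.1 17.5 59.8] 101 | side [10.8 11.6 12.2]
-14 [66.9 67.8 68.7] 98 | side [11.3 15.4 65.3]
-8 [66.9 68.  78.7] 128 | side [63.9 75.6 78.8]
-2 [78.6 79.8 80.7] 105 | side [78.7 79.7 80.5]
4 [254.6 266.9 273.2] 1057 | side [257.1 268.8 273.2]
10 [261.8 267.8 273.3] 1276 | side [272.2 273.  273.7]
16 [273.  289.5 299.5] 5241 | side [273.  286.6 298.2]
22 [ 75.1 190.5 241.9] 416 | side [ 11.7 292.  301.1]
28 [ 75.4 200.9 222.3] 690 | side [ 10.9  12.2 292.2]
34 [ 73.7  74.9 244.6] 133 | side [10.8 11.7 12.6]
40 [ 73.9 225.9 227.8] 288 | side [10.7 11.5 12.5]
46 [ 75.8 225.8 227. ] 291 | side [10.7 11.8 12.7]
52 [ 73.9 225.8 226.9] 89 | side [10.5 11.7 12.5]
58 [58.2 58.8 59.7] 62 | side [11.  11.5 12.5]
64 [57.8 58.5 59.4] 20 | side [11.  11.7 12.9]
70 [57.8 59.7 61.7] 15 | side [10.8 11.6 12.4]
76 [60.  60.9 61.7] 11 | side [10.8 11.6 12.5]
82 [56.7 57.8 58.1] 11 | side [10.9 12.  13.7]
88 [55.8 57.1 58.2] 11 | side 
94 [56.9 62.2 68.1] 23 | side 
106 [105.6 106.5 106.8] 4 | side
```

View pics/w23c.png

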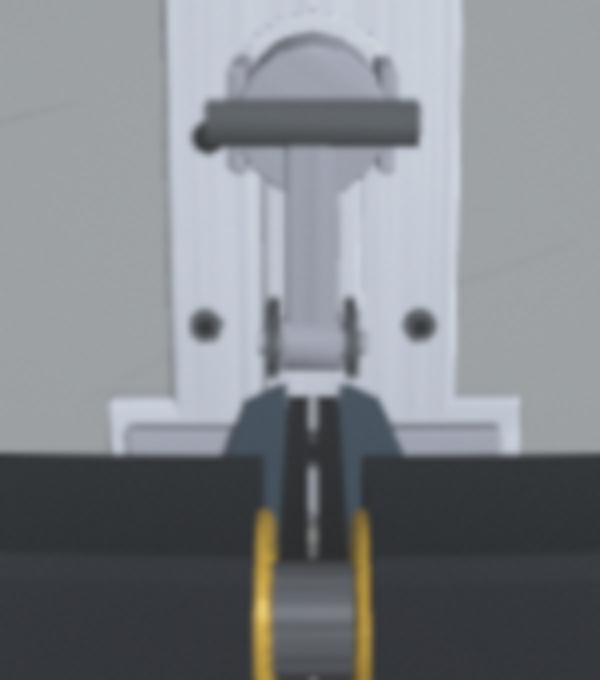

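```bash
python3 - <<'E'
from h import *
f=cams.snapshot('side'); o=np.load('side0.npz')
d=cv2.absdiff(f['frame'],o['frame']).max(2)
for n,(u,v) in dict(vial=(280,230),loupe=(243,230),tin=(262,152)).items(): print(n,np.median(d[v-14:v+14,u-12:u+12]),np.percentile(d[v-14:v+14,u-12:u+12],95))
print(env.observe()['qvel'].round(4)); print(job_done())
E
```

```text
vial 2.0 4.0
loupe 2.0 7.0
tin 2.0 4.0
[ 0.0009 -0.002  -0.0008  0.0013  0.0015  0.0003]
the job is handed in; nothing more can be done
None
```

I moved the swing arm to the working stand, seated it on the ball and pressed its lever shut. I handed the job in at about 38 s. No verdict is reported, so the results below are my own measurements.

**What I did**
- **Freeing the coupler:** I swung the lever up by its bar ends and pushed it against its upper stop (about 7 N at the bar) while the arm was still on the storage stand.
- **Carrying and seating:** I gripped the cup flats, lifted the arm off and lowered it over the working ball in small steps. I felt firm seating at an arm origin height of about 45.7 mm. The load on the stand peaked at about 17 N by my force reading, against the 30 N limit.
- **Locking:** I eased the grip before letting go so the tail could settle, then swung the lever down. Pulling it down by the bar ends left it just short, so I pressed it home from above with the closed fingertips, to about 16 N at the tool (about 21 N on the stand with the arm's weight). I then withdrew.

**Last checks**
- **Lever:** the bar's height over the cup matches the shut position to about 0.1 mm, so roughly 0.01 rad or less from shut.
- **Feet:** the feet themselves were hidden in the last wrist view. The bar slopes about 3° down to the tail, which is what this ball height gives with both feet on the track.
- **Bystanders:** the loupe, vial and wax tin look unchanged from the first side picture.
- **Robot:** still and touching nothing.

**Disagreement:** Slope readings from the side and scene cameras, taken before the lever was shut, were too noisy to use (-0.3° and -6.7°). I relied on the wrist camera depth instead.

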